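# Set up the tin labelling station in a food pantry

## Task

Get the labelling table ready: take the empty spool out of the roll holder, lay it in the low red box, and fit the full roll of labels in its place, sprung orange pin pushed in against the slotted orange cup and the black stub sprung fully home in the round black cup. Stand every small flat tin there is upright on the aluminium tray, side by side with none behind or on top of another, then tip the tray well up by its handle with all of them on it so that they slide into one row along the red fence, and lay the tray flat again. Leave the other things on the table where they stand.

Things in the scene. Friction and masses are not known exactly. Their poses are not given: they have to be found in the camera images.
- holder: Fixed grey roll holder: base 200 x 100 x 12 mm, an upright (10 thick, 50 wide) at each end, inner faces 144 mm apart; origin under the centre of the base, z up, x level along the line from round to slotted cup. The upright at -x is 98 mm high, that at +x 135 mm: above its slotted cup its smooth face is bare, so the pin can be pressed on it there and slid down into the slot.
- cup_round (a point): Resting point of the centre of the stub's end, on the floor of the black round cup: holder frame (-72, 0, 75) mm, axes as the holder's. The cup is a closed ring on the upright, bore 18 mm, outer 28 mm, 8 mm deep (mouth at x = -64 mm), its centre 78 mm above the table.
- cup_slot (a point): Resting point of the centre of the pin's tip, on the upright's face in the orange slotted cup: holder frame (72, 0, 75) mm, axes as the holder's. The cup stands out 8 mm (to x = 64 mm) and is open at the top: slot 18 mm wide (y), its bottom 69 mm, its flared mouth 90 to 100 mm above the table.
- roll: Full label roll on a spindle, loose, 220 g. Origin in its middle, x along the spindle to the orange pin. White roll 48 mm thick, 72 mm long (grip here), between square blue flanges 56 x 56 x 4 mm; lies with its axis 28 mm up. Ends 12 mm thick: rigid black stub to x = -75, orange pin to +75 mm when free. Length 150 mm free, 144 in the holder; under 136 it passes the round cup's mouth.
- roll_pin (a joint): How far the full roll's orange pin is pushed in, m: 0 free, 0.024 at its stop; about 0.006 when the roll is in the holder. Spring: 2.1 N to start, 150 N/m more.
- roll_stub_end (a point): Centre of the end face of the full roll's black stub (roll frame x = -75 mm).
- roll_pin_tip (a point): Centre of the end face of the full roll's orange pin; moves with it.
- empty: The empty spool, loose, in the holder at the start: same spindle, sprung pin, flanges (white here) and origin as the full roll, but with a bare cardboard core 28 mm thick, 72 mm long, between the flanges; 120 g. To free it, push it 10 mm or more towards the slotted cup, then lift it.
- empty_pin (a joint): How far the empty spool's orange pin is pushed in, m: 0 free, 0.024 at its stop, about 0.006 in the holder. Same spring as the full roll's.
- bin_floor (a point): Centre of the inner floor, 5 mm above the table, of the fixed low red open box for empties: outside 190 (x) x 120 (y) x 40 mm high, walls 5 mm; axes as the box's, z up. The empty spool lies flat in it along its x, its axis 28 mm above this floor.
- tray (a joint): Tilt of the tray about the hinge under its fence, rad: 0 flat, grows as the handle edge is lifted, stop at 0.6. The tray falls back by its weight, slowly. Its floor is slick: tins slide from about 0.25 rad on.
- tray_fence (a point): Middle of the red fence's inner face, level with the tray's floor (24 mm above the table when flat); turns with the tray: x into the fence, y along it, z up off the floor. The floor reaches to x = -198 and y = -155 to 155 mm. Above the floor: fence 30 mm, side walls 14 mm, lip at the handle edge 6 mm. A tin against the fence has its centre at x = -31 mm.
- tray_handle (a point): Middle of the tray's handle, a round black bar 12 mm thick along y, about 110 mm free between its two posts, 60 mm above the table when flat; at x = -207, z = +36 mm from tray_fence; 215 mm (x) and 42 mm (z) from the hinge. It has clear room for fingers on both sides and can be pinched from above.
- tray_hinge (a point): On the hinge line (along tray y), x = +8, z = -6 mm from tray_fence.
- tin1: Loose small flat food tin with a red band, 62 mm in diameter, 40 mm high, 140 g; origin at the centre of its underside, z up. May be absent.
- tin2: Loose small flat food tin with a green band, 62 mm in diameter, 40 mm high, 140 g; origin at the centre of its underside, z up. May be absent.
- tin3: Loose small flat food tin with a yellow band, 62 mm in diameter, 40 mm high, 140 g; origin at the centre of its underside, z up. May be absent.
- tin4: Loose small flat food tin with a blue band, 62 mm in diameter, 40 mm high, 140 g; origin at the centre of its underside, z up. May be absent.
- pump_bottle: Bystander: clear pump bottle 66 mm in diameter, 185 mm high. Origin under its centre.
- jar: Bystander: white jar with blue cap, 68 mm in diameter, 100 mm high. Origin under its centre.
- pasta_box: Bystander: flat blue box with an orange patch 80 x 150 x 50 mm. Origin under its centre.
- mug: Bystander: blue mug 76 mm in diameter, 90 mm high. Origin under its centre.
- bean_can: Bystander: can with a green label, 74 mm in diameter, 110 mm high. Origin under its centre.

How it is judged:
By the outcome, as a careful person would: the job done as asked, in the order asked, and still so for the second after the job is handed in, with the robot touching nothing.
Of tin1, tin2, tin3, tin4 only 3 to 4 are there at a start; the rules pass over those that are not, and their reading is None.
At some moment in a run one of tin1, tin2, tin3, tin4 may be knocked a few centimetres aside while the robot is not near it.
Once in a run the grip may slacken for a moment while it holds something.
It also fails if it takes over 208 s, if anything falls off the work surface, if the arm or the gripper's body presses on something with over 40 N, if the wrist force passes 120 N, or if a joint passes its speed limit or range.

## Robot

A 7-joint arm with a two-finger parallel gripper is mounted at the origin on the work surface. World frame = base frame: x ahead of the robot, y to its left, z up, the work surface at z = 0. Lengths are in m, angles in rad, forces in N, time in s.
With the tool pointing down it reaches from about 0.425 to 0.875 m from the base axis. Payload 9.9 kg.
Tool frame: the origin (TCP) lies at the very end of the fingers, on their centre line; the grasp point (between the pads) lies hold_point_z behind it (hold_point_z is the distance from the TCP to the grasp point, in m); z points along the fingers, y is the line along which they close (so a half turn about z gives the same grasp; the last joint's range is limited). The gripper opens to 85 mm and grips with 20 to 120 N. Pads are 22 mm wide; open, the fingers measure 114 mm over their backs; the gripper's body (76 mm by 85 mm) begins 54 mm behind the grasp point. The pads swing forward as they close: fully open they stand 13 mm farther back than shut.
Start: joints at [-1.243, 0.576, 0.025, 1.437, -0.015, 1.129, -0.057], TCP at [0.27, 0.619, 0.231] pointing down, gripper open.
Joint ranges: [-2.76, 2.76], [-0.34, 2.15], [-1.52, 1.57], [0.19, 2.46], [-1.09, 4.23], [0.17, 1.99], [-2.82, 2.82]. Speed limits (rad/s): [2.22, 2.22, 3.01, 3.01, 3.14, 3.14, 3.14].

## Interface

Orientations are given as a 3x3 rotation matrix whose columns are the frame's x, y, z axes.
In Python, from plant import state, grab_frame, job_done, hold_point_z gives the robot as it stands.
- The arm moves only by the tool carry_out, never from a script. Its argument "deltas" is a list that holds one entry, the list of rows, each a list of 7 numbers: the finger opening in m, from 0 to 0.0854, then the shift along the tool's x, y, z in m, then the turn, a rotation vector about the tool's x, y, z in rad. In form: [[[claw, dx, dy, dz, wx, wy, wz], ...]]. A call has 1 to 10 rows; each row is the pose to reach, as a shift and turn from the pose commanded when the call began, along the tool's axes at that moment; what a row does not reach only later rows make up. A row lasts 1/12 s, in which the tool goes at most 41.7 mm and 7.16 degrees, less where a joint would pass 70% of its speed; a pose out of reach is approached as far as the arm can. A call with a gripper value outside its range is refused whole. The fingers move at their own pace and stop on an object; the grip force is fixed at half the most. Time passes only in rows, so rows that repeat a pose let the fingers close. It gives the time, the measured TCP pose, the force, the opening and the grip force at its end, in the units of the state.
- state(): the state, without advancing time (a new reading comes with each control period).
- grab_frame(name): name is "scene" or "side" or "wrist"; returns a dict with "image" (400x640x3 uint8, red, green, blue), "mtx" (3x3 intrinsics, pixels), "distortion" ([k1, k2, p1, p2, k3] as OpenCV has them; the pictures are not rectified), "position" and "attitude" of the camera in the world; the wrist camera has in their place "T_tool_cam" (4x4, takes a point from camera to tool coordinates, whose origin is the TCP and whose axes are the flange's). Camera axes: x right, y up, looking along -z (the intrinsics and any distortion apply to the point x, -y, -z); pixel columns grow to the right and rows downward; lengths in m; the calibration is good to about 2 mm. A picture is of the moment at which its call begins: read the wrist's pose just before it. There is no depth.
- job_done(): hands the job in; it is judged then, once.
The state is a dict: "clock": time; "qpos": joint angles; "qvel": joint speeds; "effort": joint torques, N m; "tcp_pos": TCP position; "ee_rot": TCP orientation; "ft_force": force on the tool from outside, world axes, zero at the start; "ft_torque": the same for the moment, N m; "gripper_width": finger opening in m; "gripper_force": force on a finger pad.
Only numpy, scipy, OpenCV 4.12 (cv2) and the standard library are available. Lean on these libraries where they do the work, as an engineer would, in place of code of your own. Each camera call takes 0.05 s, during which the arm holds its last target. There are 200 camera calls.

## Working session

There is one attempt and no reset: what is moved stays moved. The work goes in short steps, Python scripts to look and compute and a tool call to move; the robot and the scene stay as the last step left them, time stands still between calls to the robot, and variables do not carry over. Pictures are saved under pics/ and viewed, at most 14 in all, crops included, and the job is handed in when it is done.

Besides the shell and the picture viewer there is one more tool, called by a JSON object that holds its "api" and its "payload", one argument or row to a line. carry_out: Moves the arm, as the interface text tells. Its arguments: {"type":"object","properties":{"deltas":{"type":"array"}},"required":["deltas"]}

```bash
ls; mkdir -p pics; python3 - <<'E'
from plant import *
import cv2
print(state(),hold_point_z)
for n in ("scene","side","wrist"):
    f=grab_frame(n); cv2.imwrite(f"pics/{n}0.png",f["image"][:,:,::-1]); print(n,{k:v for k,v in f.items() if k!="image"})
E
```

```text
pics
{'clock': 0.0, 'qpos': array([-1.24278947,  0.57653743,  0.02484653,  1.43792489, -0.01499952,
        1.12902003, -0.05650211]), 'qvel': array([ 0.00049455, -0.00077362, -0.0006346 ,  0.00054482,  0.00132522,
       -0.00038103, -0.00145925]), 'effort': array([-9.56285930e-06, -7.65763092e+01,  2.25013956e+00, -2.85974890e+01,
        1.51730765e-02,  1.24975477e-02, -6.86805109e-06]), 'tcp_pos': array([0.26998856, 0.61813989, 0.23043319]), 'ee_rot': array([[-9.16411098e-01,  4.00237856e-01, -5.97748557e-04],
       [ 4.00238292e-01,  9.16409712e-01, -1.59686024e-03],
       [-9.13413348e-05, -1.70262230e-03, -9.99998546e-01]]), 'ft_force': array([-0.1275089 , -0.02938484,  0.46864994]), 'ft_torque': array([0.02074542, 0.00951047, 0.0414616 ]), 'gripper_force': 0.0, 'gripper_width': 0.08546469657600177} 0.0187
scene {'mtx': array([[398.06356614,   0.        , 320.30677049],
       [  0.        , 398.06356614, 199.15714861],
       [  0.        ,   0.        ,   1.        ]]), 'distortion': array([-0.09492305,  0.        ,  0.        ,  0.        ,  0.        ]), 'position': arr
[... 589 characters left out ...]
.61767406,  0.36057731, -0.69890111],
       [-0.01335627,  0.88375835,  0.46775292]])}
wrist {'mtx': array([[356.3064397 ,   0.        , 318.403214  ],
       [  0.        , 356.3064397 , 201.24743602],
       [  0.        ,   0.        ,   1.        ]]), 'distortion': array([-0.01892787,  0.        ,  0.        ,  0.        ,  0.        ]), 'T_tool_cam': array([[-5.91990741e-05,  9.47350959e-01,  3.20197061e-01,
         8.26928523e-02],
       [ 9.99999600e-01, -2.29809555e-04,  8.64809165e-04,
         3.83124674e-04],
       [ 8.92862136e-04,  3.20196984e-01, -9.47350566e-01,
        -1.42666042e-01],
       [ 0.00000000e+00,  0.00000000e+00,  0.00000000e+00,
         1.00000000e+00]])}
```

View pics/scene0.png

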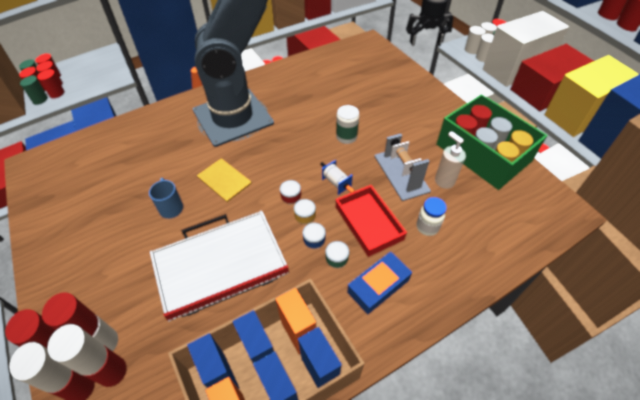

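View pics/side0.png

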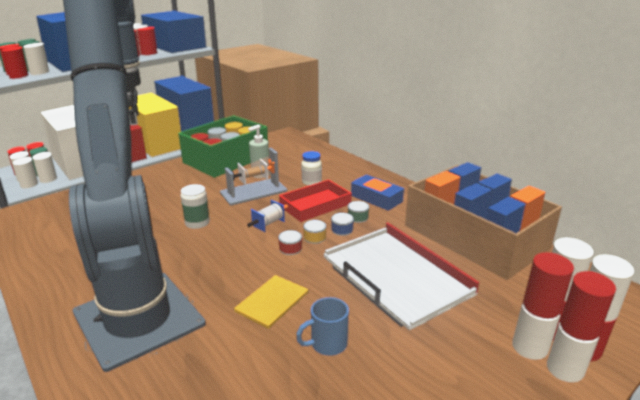

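The scene view shows all four tins: red (290,190), yellow (305,210), blue (314,234), green (337,253). The holder is near (403,165), the roll (337,176), the box (370,218), and the tray (220,262) with its handle at (205,226).

```bash
cat > h.py <<'E'
import numpy as np, cv2
from plant import *
from scipy.spatial.transform import Rotation as R
def cam(n):
    s=state(); f=grab_frame(n)
    if n=="wrist":
        T=f["T_tool_cam"]; f["attitude"]=s["ee_rot"]@T[:3,:3]; f["position"]=s["tcp_pos"]+s["ee_rot"]@T[:3,3]
    return f
def rays(f,px):
    p=cv2.undistortPoints(np.array(px,float).reshape(-1,1,2),f["mtx"],f["distortion"])[:,0]
    return np.c_[p[:,0],-p[:,1],-np.ones(len(p))]@f["attitude"].T
def cast(f,px,z):
    d=rays(f,px); o=f["position"]; return o+d*((z-o[2])/d[:,2])[:,None]
def proj(f,P):
    c=(np.array(P,float).reshape(-1,3)-f["position"])@f["attitude"]; c=c*[1,-1,-1]
    return cv2.projectPoints(c,np.zeros(3),np.zeros(3),f["mtx"],f["distortion"])[0][:,0]
def tri(f1,p1,f2,p2):
    a=rays(f1,[p1])[0];b=rays(f2,[p2])[0];a/=np.linalg.norm(a);b/=np.linalg.norm(b)
    t=np.linalg.lstsq(np.c_[a,-b],f2["position"]-f1["position"],rcond=None)[0]
    A=f1["position"]+a*t[0];B=f2["position"]+b*t[1]; return (A+B)/2,np.linalg.norm(A-B)
def save(f,name,box=None,k=1):
    im=f["image"][:,:,::-1]
    if box: im=im[box[1]:box[3],box[0]:box[2]]
    cv2.imwrite(f"pics/{name}.png",cv2.resize(im,None,fx=k,fy=k,interpolation=cv2.INTER_CUBIC))
def go(p,axis=None):  # shift+turn in tool axes from the current pose; TCP target p, tool y (mod pi) along axis, tool down
    s=state(); M=s["ee_rot"]; sh=M.T@(np.array(p)-s["tcp_pos"]); out=[sh.round(4)]
    if axis is not None:
        best=None
        for sg in (1,-1):
            y=sg*np.array([axis[0],axis[1],0]);y/=np.linalg.norm(y);z=np.array([0,0,-1.]);G=np.c_[np.cross(y,z),y,z]
            w=R.from_matrix(M.T@G).as_rotvec(); q7=s["qpos"][6]+w[2]
            if best is None or np.linalg.norm(w)<np.linalg.norm(best[0]): best=(w,q7)
        out+= [best[0].round(4),"q7~%.2f"%best[1]]
    print(*out)
E
python3 - <<'E'
from h import *
f=cam("scene"); g=cam("side")
for nm,p,z in [("red",(290,187),.04),("yel",(305,206),.04),("blu",(314,230),.04),("grn",(337,248),.04),
 ("roll",(337,176),.03),("box tl",(336,210),.04),("box top",(369,187),.04),("box r",(405,232),.04),("box bot",(375,252),.04),
 ("trayfenceL",(166,312),.05),("trayfenceR",(287,266),.05),("tray bl",(151,262),.03),("tray br",(263,213),.03),("handL",(184,235),.06),("handR",(226,217),.06),
 ("mug",(165,190),.05),("can",(348,110),.11),("jar",(433,205),.1),("uprA",(393,140),.098),("uprB",(416,163),.135),("pasta",(379,275),.05),("bottle",(447,180),0)]:
    print(nm,cast(f,[p],z)[0].round(3))
import sys
save(f,"scz",(280,120,480,290),4); save(g,"siz",(210,120,410,260),4)
E
```

```text
red [0.431 0.016 0.04 ]
yel [0.515 0.02  0.04 ]
blu [0.6   0.001 0.04 ]
grn [0.68  0.026 0.04 ]
roll [0.459 0.164 0.03 ]
box tl [0.573 0.089 0.04 ]
box top [0.551 0.218 0.04 ]
box r [0.733 0.212 0.04 ]
box bot [0.742 0.105 0.04 ]
trayfenceL [ 0.629 -0.427  0.05 ]
trayfenceR [ 0.665 -0.116  0.05 ]
tray bl [ 0.461 -0.422  0.03 ]
tray br [ 0.469 -0.093  0.03 ]
handL [ 0.447 -0.315  0.06 ]
handR [ 0.45  -0.193  0.06 ]
mug [ 0.257 -0.314  0.05 ]
can [0.294 0.306 0.11 ]
jar [0.729 0.299 0.1  ]
uprA [0.471 0.357 0.098]
uprB [0.607 0.33  0.135]
pasta [0.806 0.072 0.05 ]
bottle [0.629 0.47  0.   ]
```

View pics/scz.png

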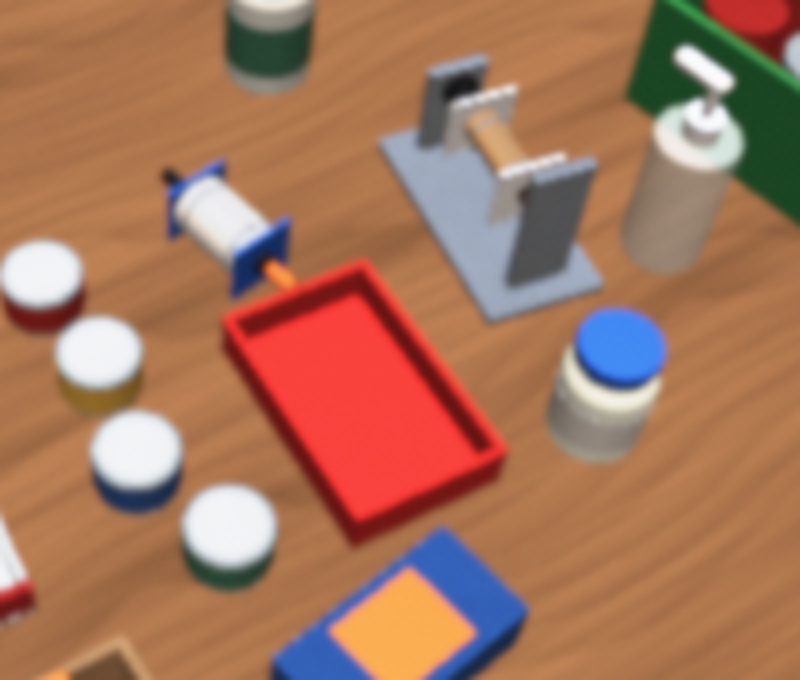

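View pics/siz.png

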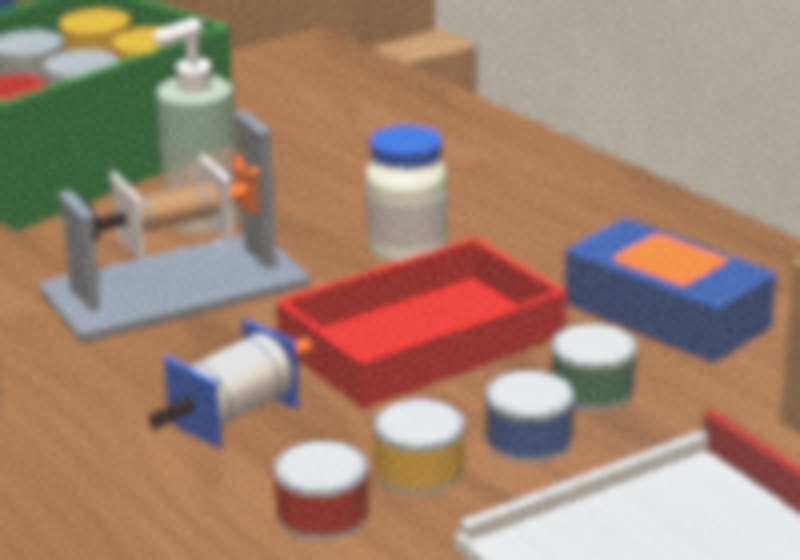

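The crops show the holder with round cup nearest the robot and the slotted cup farther out. The roll lies with its orange pin pointing away from the robot, and the box is clear. I'm going above this area for one close look.

```bash
python3 - <<'E'
from h import *
go([.50,.25,.32],[.19,.98])
E
```

```text
[-0.3581 -0.2457 -0.0889] [-0.0007 -0.     -0.2203] q7~-0.28
```

{"api": "carry_out", "payload": {
  "deltas": [
    [[0.085, -0.358, -0.246, -0.089, 0, 0, -0.22], [0.085, -0.358, -0.246, -0.089, 0, 0, -0.22], [0.085, -0.358, -0.246, -0.089, 0, 0, -0.22], [0.085, -0.358, -0.246, -0.089, 0, 0, -0.22], [0.085, -0.358, -0.246, -0.089, 0, 0, -0.22], [0.085, -0.358, -0.246, -0.089, 0, 0, -0.22], [0.085, -0.358, -0.246, -0.089, 0, 0, -0.22], [0.085, -0.358, -0.246, -0.089, 0, 0, -0.22], [0.085, -0.358, -0.246, -0.089, 0, 0, -0.22], [0.085, -0.358, -0.246, -0.089, 0, 0, -0.22]]
  ]
}}

```text
clock: 1.08
tcp_pos: [0.4866, 0.2702, 0.3155]
ee_rot: [[-0.982, 0.191, 0.0], [0.191, 0.982, 0.0], [-0.0, 0.0, -1.0]]
ft_force: [0.9, 0.7, 0.1]
gripper_width: 0.0849
gripper_force: 0.0
```

{"api": "carry_out", "payload": {
  "deltas": [
    [[0.085, 0, 0, 0, 0, 0, 0], [0.085, 0, 0, 0, 0, 0, 0], [0.085, 0, 0, 0, 0, 0, 0], [0.085, 0, 0, 0, 0, 0, 0]]
  ]
}}

```text
clock: 1.42
tcp_pos: [0.485, 0.2734, 0.3146]
ee_rot: [[-0.982, 0.189, -0.001], [0.189, 0.982, 0.0], [0.001, 0.0, -1.0]]
ft_force: [-0.3, 0.1, 0.6]
gripper_width: 0.085
gripper_force: 0.0
```

```bash
python3 - <<'E'
from h import *
f=cam("wrist"); save(f,"w1"); s=state(); print(s["clock"],s["tcp_pos"],s["ee_rot"].round(3))
import pickle; pickle.dump(f,open("w1.pkl","wb"))
E
```

```text
1.4667 [0.48493893 0.27350736 0.31454764] [[-0.982  0.188 -0.001]
 [ 0.188  0.982  0.   ]
 [ 0.001 -0.    -1.   ]]
```

View pics/w1.png

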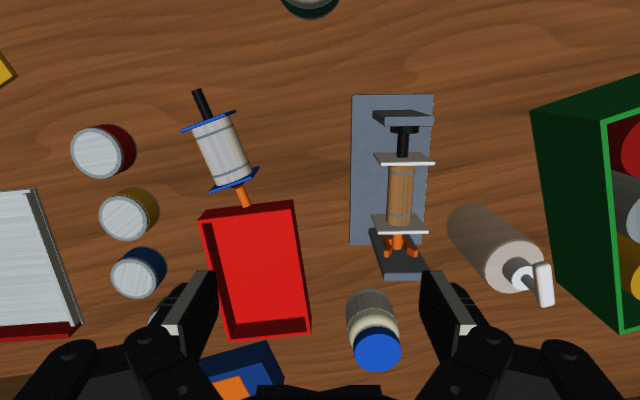

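The wrist view shows the holder base at columns 350–434, rows 95–243, with the spool axis from (403,150) to (398,240). The roll runs from its stub (197,90) to its pin tip (247,206), and the box corners are (199,216), (293,201), (310,332) and (228,341). Tin tops are at (97,153), (122,217) and (133,279).

```bash
python3 - <<'E'
from h import *
import pickle; f=pickle.load(open("w1.pkl","rb"))
def seg(n,a,b,z):
    A,B=cast(f,[a,b],z); d=(B-A)[:2]; print(n,A.round(4)[:2],B.round(4)[:2],"mid",((A+B)/2).round(4)[:2],"L",np.linalg.norm(d).round(4),"ang",np.degrees(np.arctan2(d[1],d[0])).round(2))
seg("base top edge",(351,95),(434,96),.012)
seg("base left edge",(351,95),(350,243),.012)
seg("spool flange centres top edges",(404,158),(400,228),.103)
seg("spool core",(403.5,172),(400,215),.087)
seg("spindle",(403,150),(398.5,240),.080)
seg("roll tips",(196,90),(247,206),.03)
seg("roll white",(213,119),(230,182),.052)
seg("box left",(199,216),(228,341),.04)
seg("box right",(293,201),(310,332),.04)
seg("box top",(199,216),(293,201),.04)
# masks: orange pin tip / tins
hsv=cv2.cvtColor(f["image"],cv2.COLOR_RGB2HSV)
m=((hsv[...,0]<4)|(hsv[...,0]>176))&(hsv[...,1]>220)&(hsv[...,2]>70)
m=m.astype(np.uint8); n,l,st,c=cv2.connectedComponentsWithStats(m)
for i in range(1,n):
    if st[i,4]>3000:
        r=cv2.minAreaRect(cv2.findContours((l==i).astype(np.uint8),0,1)[0][0]); b=cv2.boxPoints(r); print("red",st[i],cast(f,b,.04)[:,:2].round(3).tolist(), b.round(0).tolist())
for p in [(97,153),(122,217),(133,279)]: print(cast(f,[p],.04)[0].round(4))
E
```

```text
base top edge [0.4265 0.3246] [0.4463 0.4226] mid [0.4364 0.3736] L 0.1 ang 78.59
base left edge [0.4265 0.3246] [0.6189 0.292 ] mid [0.5227 0.3083] L 0.1951 ang -9.62
spool flange centres top edges [0.4923 0.3601] [0.5677 0.3472] mid [0.53   0.3537] L 0.0765 ang -9.72
spool core [0.5113 0.3611] [0.5595 0.3516] mid [0.5354 0.3564] L 0.0491 ang -11.06
spindle [0.4892 0.3647] [0.593  0.3475] mid [0.5411 0.3561] L 0.1052 ang -9.39
roll tips [0.3863 0.1492] [0.5345 0.1715] mid [0.4604 0.1603] L 0.1499 ang 8.56
roll white [0.4207 0.166 ] [0.4949 0.1653] mid [0.4578 0.1657] L 0.0742 ang -0.5
box left [0.533  0.1115] [0.7249 0.0957] mid [0.629  0.1036] L 0.1926 ang -4.72
box right [0.5358 0.2318] [0.7315 0.2141] mid [0.6336 0.2229] L 0.1964 ang -5.17
box top [0.533  0.1115] [0.5358 0.2318] mid [0.5344 0.1716] L 0.1203 ang 88.65
red [ 198  208  113  134 9097] [[0.532, 0.108], [0.535, 0.227], [0.733, 0.215], [0.734, 0.078]] [[197.0, 216.0], [289.0, 201.0], [311.0, 333.0], [218.0, 348.0]]
[0.4328 0.0149 0.04  ]
[0.5159 0.015  0.04  ]
[ 0.6034 -0.0028  0.04  ]
```

```bash
python3 - <<'E'
from h import *
go([.5366,.3562,.0563],[.172,.985])
E
```

```text
[-0.0354  0.091   0.2582] [-0.0001 -0.0009 -0.0164] q7~0.78
```

{"api": "carry_out", "payload": {
  "deltas": [
    [[0.085, -0.035, 0.091, 0.05, 0, 0, -0.016], [0.085, -0.035, 0.091, 0.05, 0, 0, -0.016], [0.085, -0.035, 0.091, 0.05, 0, 0, -0.016], [0.085, -0.035, 0.091, 0.09, 0, 0, -0.016], [0.085, -0.035, 0.091, 0.13, 0, 0, -0.016], [0.085, -0.035, 0.091, 0.17, 0, 0, -0.016], [0.085, -0.035, 0.091, 0.2, 0, 0, -0.016], [0.085, -0.035, 0.091, 0.23, 0, 0, -0.016], [0.085, -0.035, 0.091, 0.258, 0, 0, -0.016], [0.085, -0.035, 0.091, 0.258, 0, 0, -0.016]]
  ]
}}

```text
clock: 2.3
tcp_pos: [0.5336, 0.3542, 0.0511]
ee_rot: [[-0.985, 0.172, -0.008], [0.172, 0.985, -0.005], [0.007, -0.006, -1.0]]
ft_force: [-1.0, 0.0, -0.6]
gripper_width: 0.0853
gripper_force: 0.0
```

{"api": "carry_out", "payload": {
  "deltas": [
    [[0.02, 0, 0, 0, 0, 0, 0], [0.02, 0, 0, 0, 0, 0, 0], [0.02, 0, 0, 0, 0, 0, 0], [0.02, 0, 0, 0, 0, 0, 0], [0.02, 0, 0, 0, 0, 0, 0], [0.02, 0, 0, 0, 0, 0, 0], [0.02, 0, 0, 0, 0, 0, 0], [0.02, 0, 0, 0, 0, 0, 0], [0.02, 0, 0, 0, 0, 0, 0], [0.02, 0, 0, 0, 0, 0, 0]]
  ]
}}

```text
clock: 3.13
tcp_pos: [0.5384, 0.3553, 0.0587]
ee_rot: [[-0.985, 0.175, 0.002], [0.175, 0.985, 0.002], [-0.002, 0.002, -1.0]]
ft_force: [-2.0, -0.9, 7.8]
gripper_width: 0.026
gripper_force: 58.5
```

{"api": "carry_out", "payload": {
  "deltas": [
    [[0.02, -0.004, 0, 0, 0, 0, 0], [0.02, -0.008, 0, 0, 0, 0, 0], [0.02, -0.012, 0, 0, 0, 0, 0], [0.02, -0.013, 0, 0, 0, 0, 0], [0.02, -0.013, 0, 0, 0, 0, 0], [0.02, -0.013, 0, -0.005, 0, 0, 0], [0.02, -0.013, 0, -0.012, 0, 0, 0], [0.02, -0.013, 0, -0.02, 0, 0, 0]]
  ]
}}

```text
clock: 3.8
tcp_pos: [0.5492, 0.3522, 0.0768]
ee_rot: [[-0.985, 0.175, -0.002], [0.175, 0.985, -0.001], [0.002, -0.002, -1.0]]
ft_force: [-5.3, 1.0, -2.8]
gripper_width: 0.0262
gripper_force: 59.1
```

```bash
python3 - <<'E'
from h import *
f=cam("wrist"); save(f,"w2"); s=state(); print(s["ft_force"])
E
```

```text
[-4.90442623  0.56350738 -1.4128535 ]
```

View pics/w2.png

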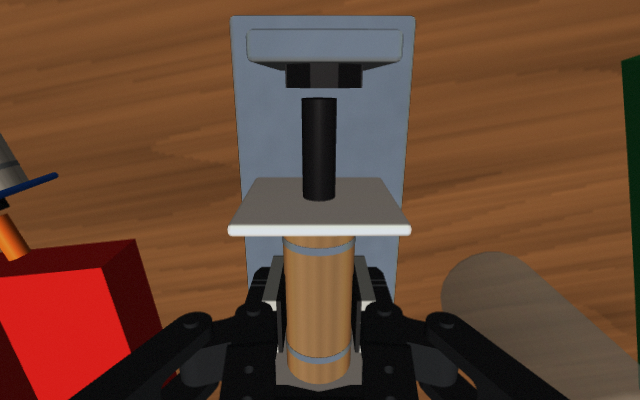

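The stub end (319,98) is clear of the black cup (325,75), and the spool is gripped. Lifting it.

{"api": "carry_out", "payload": {
  "deltas": [
    [[0.02, 0, 0, -0.012, 0, 0, 0], [0.02, 0, 0, -0.03, 0, 0, 0], [0.02, 0.003, 0, -0.05, 0, 0, 0], [0.02, 0.008, 0, -0.07, 0, 0, 0], [0.02, 0.012, 0, -0.09, 0, 0, 0], [0.02, 0.012, 0, -0.11, 0, 0, 0], [0.02, 0.012, 0, -0.13, 0, 0, 0], [0.02, 0.012, 0, -0.13, 0, 0, 0]]
  ]
}}

```text
clock: 4.52
tcp_pos: [0.5417, 0.3552, 0.2129]
ee_rot: [[-0.984, 0.176, 0.008], [0.176, 0.984, 0.005], [-0.007, 0.006, -1.0]]
ft_force: [1.6, -0.4, -1.1]
gripper_width: 0.0261
gripper_force: 59.2
```

```bash
python3 - <<'E'
from h import *
print(state()["tcp_pos"]); go([.631,.163,.015],[.087,.996])
E
```

```text
[0.54174358 0.35518064 0.21286076]
[-0.1203 -0.1746  0.1977] [ 0.0056  0.0077 -0.09  ] q7~0.66
```

{"api": "carry_out", "payload": {
  "deltas": [
    [[0.02, -0.12, -0.175, 0, 0, 0, -0.09], [0.02, -0.12, -0.175, 0, 0, 0, -0.09], [0.02, -0.12, -0.175, 0, 0, 0, -0.09], [0.02, -0.12, -0.175, 0, 0, 0, -0.09], [0.02, -0.12, -0.175, 0, 0, 0, -0.09], [0.02, -0.12, -0.175, 0, 0, 0, -0.09], [0.02, -0.12, -0.175, 0.04, 0, 0, -0.09], [0.02, -0.12, -0.175, 0.08, 0, 0, -0.09], [0.02, -0.12, -0.175, 0.1, 0, 0, -0.09], [0.02, -0.12, -0.175, 0.1, 0, 0, -0.09]]
  ]
}}

```text
clock: 5.35
tcp_pos: [0.6239, 0.1598, 0.1026]
ee_rot: [[-0.996, 0.086, -0.006], [0.086, 0.996, -0.003], [0.006, -0.003, -1.0]]
ft_force: [-1.0, 0.1, -0.7]
gripper_width: 0.0259
gripper_force: 59.4
```

{"api": "carry_out", "payload": {
  "deltas": [
    [[0.02, 0, 0, 0, 0, 0, 0], [0.02, 0, 0, 0, 0, 0, 0], [0.02, 0, 0, 0, 0, 0, 0]]
  ]
}}

```text
clock: 5.6
tcp_pos: [0.6278, 0.1616, 0.1093]
ee_rot: [[-0.996, 0.086, 0.004], [0.086, 0.996, 0.001], [-0.004, 0.001, -1.0]]
ft_force: [0.8, 0.8, -0.7]
gripper_width: 0.0263
gripper_force: 59.4
```

```bash
python3 - <<'E'
from h import *
f=cam("wrist"); save(f,"w3"); go([.631,.163,.015],[.087,.996])
c,d=state()["tcp_pos"],0
# predicted inner box edge for check
a=np.radians(-5);X=np.array([np.cos(a),np.sin(a)]);Y=np.array([-X[1],X[0]])
print(proj(f,[[*(np.array([.631,.163])+sx*X*.09+sy*Y*.055),.04] for sx,sy in((-1,-1),(-1,1))]).round(0))
E
```

```text
[-0.003   0.0016  0.0942] [0.0012 0.0035 0.0013] q7~1.16
[[223.  73.]
 [419.  73.]]
```

View pics/w3.png

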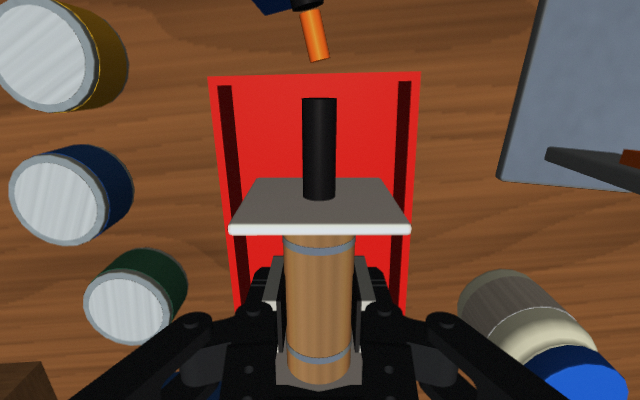

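The stub (319,98) lies between the box walls (219–411), about 3 mm right of centre. I'll correct for that and lower.

{"api": "carry_out", "payload": {
  "deltas": [
    [[0.02, -0.007, -0.002, 0.03, 0, 0, 0], [0.02, -0.007, -0.002, 0.055, 0, 0, 0], [0.02, -0.007, -0.002, 0.075, 0, 0, 0], [0.02, -0.007, -0.002, 0.085, 0, 0, 0], [0.02, -0.007, -0.002, 0.09, 0, 0, 0], [0.02, -0.007, -0.002, 0.093, 0, 0, 0], [0.02, -0.007, -0.002, 0.093, 0, 0, 0]]
  ]
}}

```text
clock: 6.23
tcp_pos: [0.6332, 0.1588, 0.0169]
ee_rot: [[-0.996, 0.086, 0.001], [0.086, 0.996, 0.0], [-0.001, 0.0, -1.0]]
ft_force: [-5.1, -1.5, 11.5]
gripper_width: 0.0259
gripper_force: 60.6
```

{"api": "carry_out", "payload": {
  "deltas": [
    [[0.05, 0, 0, 0, 0, 0, 0], [0.05, 0, 0, 0, 0, 0, 0], [0.05, 0, 0, 0, 0, 0, 0], [0.05, 0, 0, 0, 0, 0, 0], [0.05, 0, 0, 0, 0, 0, 0], [0.05, 0, 0, 0, 0, 0, 0], [0.05, 0, 0, -0.03, 0, 0, 0], [0.05, 0, 0, -0.07, 0, 0, 0], [0.085, 0, 0, -0.11, 0, 0, 0], [0.085, 0, 0, -0.15, 0, 0, 0]]
  ]
}}

```text
clock: 7.07
tcp_pos: [0.6326, 0.1585, 0.1653]
ee_rot: [[-0.996, 0.086, -0.001], [0.086, 0.996, -0.0], [0.001, -0.0, -1.0]]
ft_force: [1.6, -0.2, 0.2]
gripper_width: 0.0724
gripper_force: 0.0
```

```bash
python3 - <<'E'
from h import *
go([.459,.162,.2],[-.08,.997])
E
```

```text
[ 0.1732 -0.0114 -0.0345] [-0.0003 -0.0009 -0.1659] q7~1.00
```

{"api": "carry_out", "payload": {
  "deltas": [
    [[0.085, 0.173, -0.012, -0.035, 0, 0, -0.236], [0.085, 0.173, -0.012, -0.035, 0, 0, -0.236], [0.085, 0.173, -0.012, -0.035, 0, 0, -0.236], [0.085, 0.173, -0.012, -0.035, 0, 0, -0.236], [0.085, 0.173, -0.012, -0.035, 0, 0, -0.236], [0.085, 0.173, -0.012, -0.035, 0, 0, -0.236], [0.085, 0.173, -0.012, -0.035, 0, 0, -0.236], [0.085, 0.173, -0.012, -0.035, 0, 0, -0.236]]
  ]
}}

```text
clock: 7.73
tcp_pos: [0.4609, 0.1616, 0.1989]
ee_rot: [[-0.989, -0.149, 0.001], [-0.149, 0.989, 0.0], [-0.001, 0.0, -1.0]]
ft_force: [0.4, 0.0, 0.5]
gripper_width: 0.085
gripper_force: 0.0
```

```bash
python3 - <<'E'
from h import *
f=cam("wrist"); save(f,"w4"); g=cam("scene"); save(g,"sc2",(280,120,440,290),3)
im=np.zeros((600,640,3),np.uint8); im[:400]=f["image"][:,:,::-1]
c=g["image"][160:260,300:460,::-1]; im[400:,:320]=cv2.resize(c,(320,200)); cv2.imwrite("pics/w4.png",im)
import pickle; pickle.dump(f,open("w4.pkl","wb")); print(state()["tcp_pos"])
E
```

```text
[0.46070435 0.16145654 0.19849264]
```

View pics/w4.png

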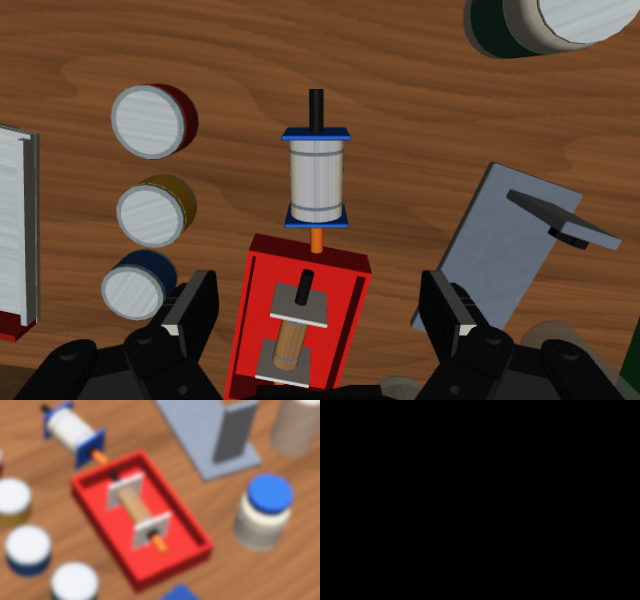

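The empty spool lies flat in the red box. The roll runs along column 316, from its stub (316,89) to its pin (317,252), square with the gripper.

```bash
python3 - <<'E'
from h import *
import pickle; f=pickle.load(open("w4.pkl","rb"))
A,B=cast(f,[(316,89),(317,252)],.03); print(A,B,np.linalg.norm(A-B)); c=(A+B)/2; d=(B-A); print(c)
C=cast(f,[(316,131),(317,222)],.053); print(C, C.mean(0))
go([c[0],c[1],.0095],[-d[1],d[0]])
E
```

```text
[0.38583794 0.14851267 0.03      ] [0.53506204 0.17166437 0.03      ] 0.15100937903745362
[0.46044999 0.16008852 0.03      ]
[[0.41721812 0.15333599 0.053     ]
 [0.49482493 0.16574787 0.053     ]] [0.45602153 0.15954193 0.053     ]
[ 0.0004 -0.0013  0.189 ] [-0.0002 -0.0001 -0.0046] q7~1.24
```

{"api": "carry_out", "payload": {
  "deltas": [
    [[0.085, 0, -0.001, 0.04, 0, 0, -0.005], [0.085, 0, -0.001, 0.08, 0, 0, -0.005], [0.085, 0, -0.001, 0.12, 0, 0, -0.005], [0.085, 0, -0.001, 0.15, 0, 0, -0.005], [0.085, 0, -0.001, 0.17, 0, 0, -0.005], [0.085, 0, -0.001, 0.182, 0, 0, -0.005], [0.085, 0, -0.001, 0.187, 0, 0, -0.005], [0.085, 0, -0.001, 0.187, 0, 0, -0.005], [0.04, 0, -0.001, 0.187, 0, 0, -0.005], [0.04, 0, -0.001, 0.187, 0, 0, -0.005]]
  ]
}}

```text
clock: 8.67
tcp_pos: [0.4605, 0.1607, 0.0126]
ee_rot: [[-0.988, -0.154, 0.001], [-0.154, 0.988, 0.0], [-0.001, 0.0, -1.0]]
ft_force: [-0.3, -0.5, -0.5]
gripper_width: 0.0633
gripper_force: 0.0
```

{"api": "carry_out", "payload": {
  "deltas": [
    [[0.04, 0, 0, 0, 0, 0, 0], [0.04, 0, 0, 0, 0, 0, 0], [0.04, 0, 0, 0, 0, 0, 0], [0.04, 0, 0, 0, 0, 0, 0], [0.04, 0, 0, 0, 0, 0, 0], [0.04, 0, 0, 0, 0, 0, 0]]
  ]
}}

```text
clock: 9.17
tcp_pos: [0.4604, 0.1607, 0.0132]
ee_rot: [[-0.988, -0.154, 0.002], [-0.154, 0.988, 0.001], [-0.002, 0.0, -1.0]]
ft_force: [-1.5, -0.8, 8.0]
gripper_width: 0.0464
gripper_force: 60.3
```

{"api": "carry_out", "payload": {
  "deltas": [
    [[0.04, 0, 0, -0.01, 0, 0, 0], [0.04, 0, 0, -0.03, 0, 0, 0], [0.04, 0, 0, -0.06, 0, 0, 0], [0.04, 0, 0, -0.1, 0, 0, 0], [0.04, 0, 0, -0.14, 0, 0, 0], [0.04, 0, 0, -0.17, 0, 0, 0], [0.04, 0, 0, -0.2, 0, 0, 0], [0.04, 0, 0, -0.2, 0, 0, 0], [0.04, 0, 0, -0.2, 0, 0, 0]]
  ]
}}

```text
clock: 9.92
tcp_pos: [0.4603, 0.1607, 0.2142]
ee_rot: [[-0.988, -0.154, 0.004], [-0.154, 0.988, 0.002], [-0.004, 0.001, -1.0]]
ft_force: [-0.7, -0.5, -2.2]
gripper_width: 0.0467
gripper_force: 62.6
```

```bash
python3 - <<'E'
from h import *
f=cam("wrist"); print(state()["tcp_pos"])
# stub end: darkest column around col 319 above flange
g=cv2.cvtColor(f["image"],cv2.COLOR_RGB2GRAY)
print("rows", [(r,int(g[r,319])) for r in range(40,250,6)])
b=(f["image"][...,2].astype(int)-f["image"][...,0]>60)&(f["image"][...,2]>60)
ys,xs=np.nonzero(b[:300,200:440]); print("blue",xs.min()+200,xs.max()+200,ys.min(),ys.max())
for r in (100,120,140): 
    q=np.nonzero(g[r,280:360]<45)[0]; print(r,(q.min()+280,q.max()+280) if len(q) else None)
save(f,"w5")
go([.5384-.0108,.3553+.0019,.2064],[.175,.985])
E
```

```text
[0.45942452 0.16039507 0.21259463]
rows [(40, 84), (46, 81), (52, 83), (58, 83), (64, 85), (70, 82), (76, 86), (82, 80), (88, 89), (94, 94), (100, 81), (106, 34), (112, 37), (118, 35), (124, 34), (130, 35), (136, 32), (142, 31), (148, 31), (154, 31), (160, 30), (166, 27), (172, 27), (178, 27), (184, 28), (190, 27), (196, 25), (202, 24), (208, 23), (214, 22), (220, 24), (226, 39), (232, 98), (238, 165), (244, 167)]
blue 229 409 226 237
100 None
120 (np.int64(302), np.int64(336))
140 (np.int64(303), np.int64(335))
[-0.0978  0.1839  0.0063] [0.0004 0.0011 0.3311] q7~1.59
```

```bash
python3 - <<'E'
from h import *
f=grab_frame("wrist"); T=f["T_tool_cam"]; f["attitude"]=T[:3,:3]; f["position"]=T[:3,3]
for n,ax in (("w2",-.0163),("w5",-.015)):
    g=cv2.cvtColor(cv2.imread(f"pics/{n}.png"),cv2.COLOR_BGR2GRAY)[:,314:325].mean(1)
    r=[i for i in range(60,150) if g[i]<60][0]; d=[i for i in range(60,300) if g[i]<60][-1]
    # tool-frame plane z=ax-0.006 (tool z points down)
    print(n,"stub end row",r, cast(f,[(319,r)],ax-.003)[0].round(4),"flange",d,cast(f,[(319,d+3)],ax-.028)[0].round(4))
E
```

```text
w2 stub end row 62 [ 0.0884  0.0005 -0.0193] flange 200 [ 0.0487  0.0005 -0.0443]
w5 stub end row 101 [ 0.0761  0.0005 -0.018 ] flange 227 [ 0.0396  0.0005 -0.043 ]
```

```bash
python3 - <<'E'
from h import *
go([.5247,.358,.19],[.173,.985])
E
```

```text
[-0.0955  0.1853  0.0215] [-0.0004 -0.0007  0.3291] q7~1.58
```

{"api": "carry_out", "payload": {
  "deltas": [
    [[0.04, -0.096, 0.185, 0, 0, 0, 0.329], [0.04, -0.096, 0.185, 0, 0, 0, 0.329], [0.04, -0.096, 0.185, 0, 0, 0, 0.329], [0.04, -0.096, 0.185, 0, 0, 0, 0.329], [0.04, -0.096, 0.185, 0, 0, 0, 0.329], [0.04, -0.096, 0.185, 0, 0, 0, 0.329], [0.04, -0.096, 0.185, 0, 0, 0, 0.329], [0.04, -0.096, 0.185, 0.022, 0, 0, 0.329], [0.04, -0.096, 0.185, 0.022, 0, 0, 0.329], [0.04, -0.096, 0.185, 0.022, 0, 0, 0.329]]
  ]
}}

```text
clock: 10.85
tcp_pos: [0.5249, 0.3562, 0.1882]
ee_rot: [[-0.985, 0.174, -0.004], [0.174, 0.985, -0.003], [0.003, -0.004, -1.0]]
ft_force: [0.5, -0.6, -1.7]
gripper_width: 0.0464
gripper_force: 62.6
```

```bash
python3 - <<'E'
from h import *
f=cam("wrist"); save(f,"w6"); go([.5247,.358,.103],[.173,.985])
# holder axis prediction: base corners & cup points
d=np.array([.985,-.173]);n=np.array([.173,.985]);o=np.array([.5336,.3565])
P=lambda x,y,z:[*(o+d*x/1000+n*y/1000),z/1000]
print(proj(f,[P(-100,-50,12),P(-100,50,12),P(-72,-25,98),P(-72,25,98),P(-64,0,92),P(-82,0,98)]).round(1).tolist())
s=state(); print(s["gripper_width"],s["gripper_force"])
E
```

```text
[0.001  0.0012 0.0864] [-0.002  -0.0014 -0.001 ] q7~0.71
[[261.9, 70.8], [380.4, 70.7], [282.2, 113.1], [360.6, 113.1], [321.3, 124.7], [321.4, 96.8]]
0.04637352312111325 62.613362073898315
```

View pics/w6.png

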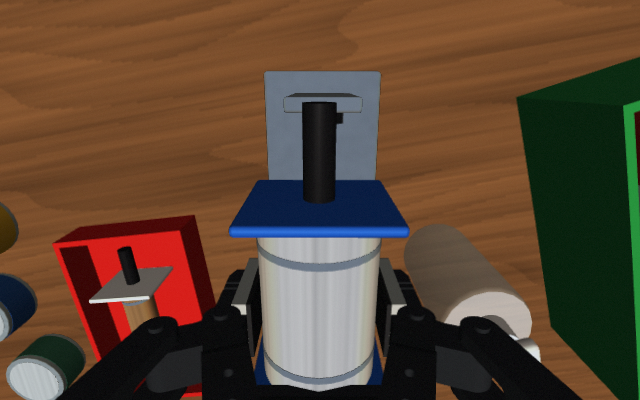

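The upright spans columns 284–363 (centre 323) and the stub is at 319, so I'll shift 2 mm in +y and descend to the bare face.

{"api": "carry_out", "payload": {
  "deltas": [
    [[0.04, 0, 0.002, 0.02, 0, 0, 0], [0.04, 0, 0.002, 0.045, 0, 0, 0], [0.04, 0, 0.002, 0.065, 0, 0, 0], [0.04, 0, 0.002, 0.08, 0, 0, 0], [0.04, 0, 0.002, 0.085, 0, 0, 0], [0.04, 0, 0.002, 0.085, 0, 0, 0], [0.04, 0, 0.002, 0.085, 0, 0, 0], [0.04, 0, 0.002, 0.085, 0, 0, 0]]
  ]
}}

```text
clock: 11.57
tcp_pos: [0.5271, 0.3605, 0.1065]
ee_rot: [[-0.985, 0.173, 0.002], [0.173, 0.985, 0.001], [-0.002, 0.002, -1.0]]
ft_force: [-0.1, -0.3, -1.2]
gripper_width: 0.0462
gripper_force: 62.7
```

{"api": "carry_out", "payload": {
  "deltas": [
    [[0.04, -0.004, 0, 0, 0, 0, 0], [0.04, -0.008, 0, 0, 0, 0, 0], [0.04, -0.012, 0, 0, 0, 0, 0], [0.04, -0.016, 0, 0, 0, 0, 0], [0.04, -0.02, 0, 0, 0, 0, 0], [0.04, -0.024, 0, 0, 0, 0, 0], [0.04, -0.024, 0, 0, 0, 0, 0], [0.04, -0.024, 0, 0, 0, 0, 0]]
  ]
}}

```text
clock: 12.23
tcp_pos: [0.5497, 0.356, 0.1047]
ee_rot: [[-0.985, 0.173, -0.001], [0.173, 0.985, -0.0], [0.001, -0.0, -1.0]]
ft_force: [-3.9, 1.1, -1.1]
gripper_width: 0.0464
gripper_force: 62.7
```

```bash
python3 - <<'E'
from h import *
f=cam("wrist"); save(f,"w7"); s=state(); print(s["tcp_pos"],s["gripper_width"])
d=np.array([.985,-.173]);o=np.array([.5336,.3565]); print("TCPx",(s["tcp_pos"][:2]-o)@d,"n",s["tcp_pos"][:2]@[.173,.985])
T=f["T_tool_cam"]; f["attitude"]=T[:3,:3]; f["position"]=T[:3,3]
g=cv2.cvtColor(f["image"],cv2.COLOR_RGB2GRAY)[:,314:325].mean(1); print(g[60:130].round(0).astype(int).tolist())
E
```

```text
[0.54952223 0.35603878 0.10469368] 0.04619122039632427
TCPx 0.015763190567937846 n 0.4457655448286197
[121, 121, 117, 114, 111, 89, 48, 42, 42, 41, 42, 42, 42, 42, 42, 42, 41, 42, 42, 41, 42, 41, 42, 41, 41, 41, 41, 61, 117, 117, 117, 117, 117, 116, 117, 116, 116, 116, 116, 115, 113, 79, 8, 20, 32, 32, 31, 32, 31, 31, 31, 31, 30, 31, 31, 31, 30, 31, 31, 31, 31, 30, 31, 30, 30, 31, 31, 30, 30, 30]
```

View pics/w7.png

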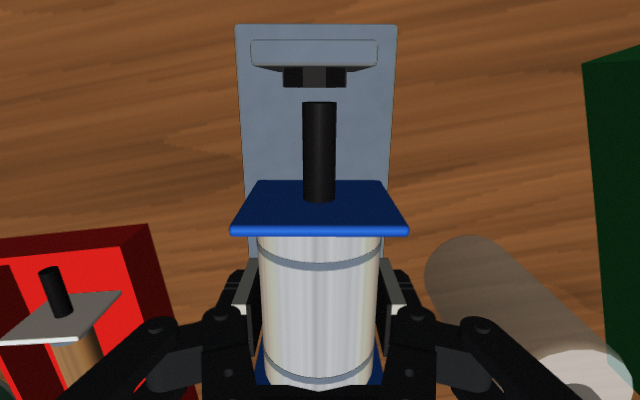

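The cup centre is at column 315 and the stub at 319, so I'll shift 2 mm in −y, lower, then slide the stub into the round cup.

{"api": "carry_out", "payload": {
  "deltas": [
    [[0.04, 0, -0.002, 0.002, 0, 0, 0], [0.04, 0, -0.002, 0.008, 0, 0, 0], [0.04, 0, -0.002, 0.015, 0, 0, 0], [0.04, 0, -0.002, 0.022, 0, 0, 0], [0.04, 0, -0.002, 0.029, 0, 0, 0], [0.04, 0, -0.002, 0.036, 0, 0, 0], [0.04, 0, -0.002, 0.042, 0, 0, 0], [0.04, 0, -0.002, 0.042, 0, 0, 0], [0.04, 0, -0.002, 0.042, 0, 0, 0]]
  ]
}}

```text
clock: 13.03
tcp_pos: [0.549, 0.3537, 0.062]
ee_rot: [[-0.985, 0.173, -0.002], [0.173, 0.985, -0.001], [0.001, -0.001, -1.0]]
ft_force: [-5.1, 0.9, -4.3]
gripper_width: 0.046
gripper_force: 62.7
```

```bash
python3 - <<'E'
from h import *
f=cam("wrist"); s=state(); print(s["tcp_pos"],s["ft_force"],s["gripper_width"])
d=np.array([.985,-.173]);o=np.array([.5336,.3565]); print("TCPx",(s["tcp_pos"][:2]-o)@d,"n",s["tcp_pos"][:2]@[.173,.985])
g=cv2.cvtColor(f["image"],cv2.COLOR_RGB2GRAY); col=g[:,314:325].mean(1); print([ (i,int(col[i])) for i in range(10,130,3)])
for r in range(60,125,6): 
    q=np.nonzero(g[r,250:390]<70)[0]; print(r,(q.min()+250,q.max()+250) if len(q) else None)
save(f,"w8")
E
```

```text
[0.54927673 0.35376255 0.06246999] [-5.08352455  0.52378515 -3.79240249] 0.045941078195815714
TCPx 0.015915157871337345 n 0.4434809834022486
[(10, 86), (13, 115), (16, 115), (19, 116), (22, 109), (25, 121), (28, 120), (31, 119), (34, 119), (37, 119), (40, 119), (43, 119), (46, 119), (49, 118), (52, 119), (55, 115), (58, 109), (61, 44), (64, 42), (67, 41), (70, 42), (73, 42), (76, 41), (79, 41), (82, 41), (85, 40), (88, 40), (91, 115), (94, 115), (97, 114), (100, 109), (103, 15), (106, 30), (109, 29), (112, 29), (115, 29), (118, 29), (121, 29), (124, 29), (127, 29)]
60 (np.int64(253), np.int64(263))
66 (np.int64(259), np.int64(382))
72 (np.int64(277), np.int64(363))
78 (np.int64(277), np.int64(362))
84 (np.int64(277), np.int64(362))
90 (np.int64(285), np.int64(360))
96 None
102 (np.int64(302), np.int64(335))
108 (np.int64(302), np.int64(336))
114 (np.int64(302), np.int64(336))
120 (np.int64(302), np.int64(336))
```

{"api": "carry_out", "payload": {
  "deltas": [
    [[0.04, 0.003, 0, 0, 0, 0, 0], [0.04, 0.006, 0, 0, 0, 0, 0], [0.04, 0.009, 0, 0, 0, 0, 0], [0.04, 0.011, 0, 0, 0, 0, 0], [0.04, 0.012, 0, 0, 0, 0, 0], [0.04, 0.012, 0, 0, 0, 0, 0], [0.04, 0.012, 0, 0.002, 0, 0, 0], [0.04, 0.012, 0, 0.002, 0, 0, 0]]
  ]
}}

```text
clock: 13.75
tcp_pos: [0.5382, 0.3563, 0.0609]
ee_rot: [[-0.985, 0.173, 0.001], [0.173, 0.985, 0.0], [-0.001, 0.001, -1.0]]
ft_force: [-3.2, 0.9, -2.0]
gripper_width: 0.0464
gripper_force: 62.7
```

```bash
python3 - <<'E'
from h import *
f=cam("wrist"); s=state(); print(s["tcp_pos"],s["ft_force"],s["gripper_width"])
g=cv2.cvtColor(f["image"],cv2.COLOR_RGB2GRAY); col=g[:,314:325].mean(1); print([ (i,int(col[i])) for i in range(40,130,4)])
b=(f["image"][...,2].astype(int)-f["image"][...,0]>60)
ys,xs=np.nonzero(b[:300,200:440]); print("blue",xs.min()+200,xs.max()+200,ys.min(),ys.max())
save(f,"w9")
E
```

```text
[0.5381572  0.35632159 0.0610141 ] [-2.56630229  1.2751173  -2.13275676] 0.0461911776946813
[(40, 113), (44, 113), (48, 114), (52, 114), (56, 114), (60, 113), (64, 114), (68, 117), (72, 117), (76, 116), (80, 116), (84, 116), (88, 116), (92, 116), (96, 115), (100, 104), (104, 38), (108, 37), (112, 37), (116, 37), (120, 37), (124, 36), (128, 35)]
blue 229 408 224 236
```

View pics/w9.png

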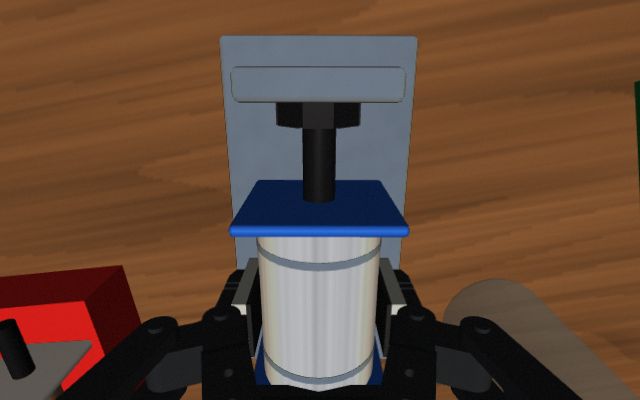

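The stub sits inside the black cup (319,128). I'll nudge it home, release, and retreat.

{"api": "carry_out", "payload": {
  "deltas": [
    [[0.04, 0.001, 0, 0, 0, 0, 0], [0.04, 0.002, 0, 0, 0, 0, 0], [0.04, 0.002, 0, 0, 0, 0, 0], [0.085, 0.002, 0, 0, 0, 0, 0], [0.085, 0.002, 0, 0, 0, 0, 0], [0.085, 0.002, 0, 0, 0, 0, 0], [0.085, 0.002, 0, 0, 0, 0, 0], [0.085, 0.002, 0, 0, 0, 0, 0], [0.085, 0.002, 0, 0, 0, 0, 0], [0.085, 0.002, 0, 0, 0, 0, 0]]
  ]
}}

```text
clock: 14.63
tcp_pos: [0.5358, 0.3565, 0.061]
ee_rot: [[-0.985, 0.173, -0.0], [0.173, 0.985, 0.0], [0.0, 0.0, -1.0]]
ft_force: [0.9, 0.1, 0.8]
gripper_width: 0.0849
gripper_force: 0.0
```

{"api": "carry_out", "payload": {
  "deltas": [
    [[0.085, 0, 0, -0.02, 0, 0, 0], [0.085, 0, 0, -0.05, 0, 0, 0], [0.085, 0, 0, -0.09, 0, 0, 0], [0.085, 0, 0, -0.13, 0, 0, 0], [0.085, 0, 0, -0.17, 0, 0, 0], [0.085, 0, 0, -0.2, 0, 0, 0], [0.085, 0, 0, -0.2, 0, 0, 0], [0.085, 0, 0, -0.2, 0, 0, 0]]
  ]
}}

```text
clock: 15.3
tcp_pos: [0.5365, 0.3569, 0.263]
ee_rot: [[-0.985, 0.173, 0.003], [0.173, 0.985, 0.002], [-0.003, 0.003, -1.0]]
ft_force: [-0.0, 0.1, -1.2]
gripper_width: 0.0848
gripper_force: 0.0
```

```bash
python3 - <<'E'
from h import *
f=cam("wrist"); s=state(); print(s["tcp_pos"])
d=np.array([.985,-.173]);n=np.array([.173,.985]);o=np.array([.5336,.3565])
P=lambda x,y,z:[*(o+d*x/1000+n*y/1000),z/1000]
pts=proj(f,[P(-100,-50,12),P(-100,50,12),P(-64,0,92),P(-37,-28,103),P(-37,28,103),P(43,-28,103),P(43,28,103),P(64,0,81),P(-100,0,12)]); print(pts.round(1).tolist())
b=(f["image"][...,2].astype(int)-f["image"][...,0]>60)
u=pts[2].astype(int); ys,xs=np.nonzero(b[u[1]-40:u[1]+200,u[0]-80:u[0]+80]); print("blue",xs.min()+u[0]-80,xs.max()+u[0]-80,ys.min()+u[1]-40,ys.max()+u[1]-40)
g=cam("side"); a=f["image"][u[1]-60:u[1]+190,u[0]-100:u[0]+100]; c=g["image"][140:215,215:295]
im=np.zeros((500,800,3),np.uint8); im[:500,:400]=cv2.resize(a,(400,500)); im[:375,400:800]=cv2.resize(c,(400,375),interpolation=cv2.INTER_CUBIC); cv2.imwrite("pics/chk.png",im[:,:,::-1])
E
```

```text
[0.53572851 0.35641537 0.26113032]
[[268.1, 59.9], [365.2, 59.9], [316.5, 100.1], [283.3, 134.0], [349.7, 134.0], [286.1, 222.1], [347.3, 222.0], [316.8, 233.3], [316.7, 59.8]]
blue 285 350 127 221
```

View pics/chk.png

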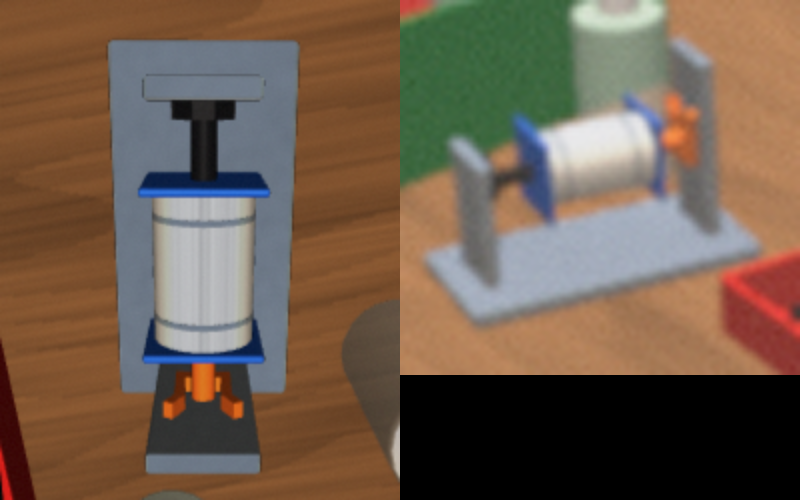

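The roll lies level: its stub is in the black cup and its pin in the orange slot. Next I'll look over the tins and the tray.

```bash
python3 - <<'E'
from h import *
go([.48,-.13,.32],[0,1])
E
```

```text
Traceback (most recent call last):
  File "h.py", line 30, in go
    y=sg*np.array([axis[0],axis[1],0]);y/=np.linalg.norm(y);z=np.array([0,0,-1.]);G=np.c_[np.cross(y,z),y,z]
                                       ^^^^^^^^^^^^^^^^^^^^
numpy._core._exceptions._UFuncOutputCastingError: Cannot cast ufunc 'divide' output from dtype('float64') to dtype('int64') with casting rule 'same_kind'
```

{"api": "carry_out", "payload": {
  "deltas": [
    [[0.085, -0.029, -0.489, -0.059, 0, 0, -0.174], [0.085, -0.029, -0.489, -0.059, 0, 0, -0.174], [0.085, -0.029, -0.489, -0.059, 0, 0, -0.174], [0.085, -0.029, -0.489, -0.059, 0, 0, -0.174], [0.085, -0.029, -0.489, -0.059, 0, 0, -0.174], [0.085, -0.029, -0.489, -0.059, 0, 0, -0.174], [0.085, -0.029, -0.489, -0.059, 0, 0, -0.174], [0.085, -0.029, -0.489, -0.059, 0, 0, -0.174], [0.085, -0.029, -0.489, -0.059, 0, 0, -0.174], [0.085, -0.029, -0.489, -0.059, 0, 0, -0.174]]
  ]
}}

```text
clock: 16.23
tcp_pos: [0.4872, -0.0564, 0.3096]
ee_rot: [[-1.0, -0.0, -0.003], [-0.0, 1.0, 0.0], [0.003, 0.0, -1.0]]
ft_force: [1.2, -0.8, 0.7]
gripper_width: 0.085
gripper_force: 0.0
```

{"api": "carry_out", "payload": {
  "deltas": [
    [[0.085, -0.005, -0.08, 0, 0, 0, 0], [0.085, -0.005, -0.08, 0, 0, 0, 0], [0.085, -0.005, -0.08, 0, 0, 0, 0], [0.085, -0.005, -0.08, 0, 0, 0, 0], [0.085, -0.005, -0.08, 0, 0, 0, 0]]
  ]
}}

```text
clock: 16.65
tcp_pos: [0.4931, -0.1338, 0.3094]
ee_rot: [[-1.0, -0.0, -0.003], [-0.0, 1.0, 0.001], [0.003, 0.001, -1.0]]
ft_force: [-0.2, 0.4, 0.2]
gripper_width: 0.0852
gripper_force: 0.0
```

```bash
sed -i 's/axis\[1\],0\]/axis[1],0.]/' h.py; python3 - <<'E'
from h import *
f=cam("wrist"); s=state(); print(s["clock"],s["tcp_pos"],s["ee_rot"].round(3)); save(f,"w10")
import pickle; pickle.dump(f,open("w10.pkl","wb"))
hsv=cv2.cvtColor(f["image"],cv2.COLOR_RGB2HSV); m=((hsv[...,1]<45)&(hsv[...,2]>110)).astype(np.uint8)
for c in cv2.findContours(m,0,1)[0]:
    a=cv2.contourArea(c)
    if a>600:
        (x,y),(p,q),_=cv2.fitEllipse(c); print(int(a),round(x),round(y),round(p),round(q),cast(f,[(x,y)],.04)[0].round(4))
E
```

```text
16.7 [ 0.49331575 -0.13311901  0.30968886] [[-1.    -0.002 -0.002]
 [-0.002  1.     0.001]
 [ 0.002  0.001 -1.   ]]
1457 421 241 40 46 [ 0.6023 -0.0037  0.04  ]
1775 442 176 45 51 [0.5172 0.0142 0.04  ]
37257 214 187 180 299 [ 0.5302 -0.2593  0.04  ]
2178 449 103 50 56 [0.4325 0.0125 0.04  ]
```

View pics/w10.png

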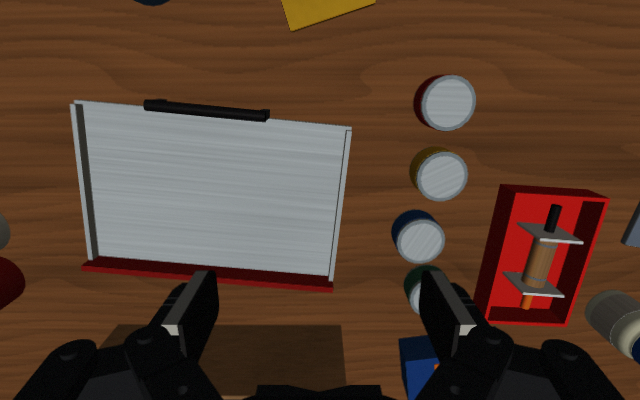

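The tray is in full view: its handle runs (147,105)–(268,115) and its floor meets the fence along (92,258)–(330,276). The tins are at (449,103), (442,176) and (421,241), with green near (428,292) partly hidden.

```bash
python3 - <<'E'
from h import *
import pickle; f=pickle.load(open("w10.pkl","rb"))
im=f["image"].astype(int); red=(im[...,0]>im[...,1]*2)&(im[...,0]>60)
B=[]
for c in range(110,320,10):
    q=[r for r in range(240,300) if red[r,c]]; 
    if q: B.append((c,q[0]))
B=np.array(B); k=np.polyfit(B[:,0],B[:,1],1); print("fence line px",k, np.abs(np.polyval(k,B[:,0])-B[:,1]).max())
e=cast(f,[(100,np.polyval(k,100)),(320,np.polyval(k,320))],.024); v=e[1]-e[0]; print("fence",e,"ang",np.degrees(np.arctan2(v[1],v[0])))
g=im.sum(2); H=[]
for c in range(155,262,5):
    q=[r for r in range(90,128) if g[r,c]<100]; H.append((c,np.mean(q)))
H=np.array(H); kh=np.polyfit(H[:,0],H[:,1],1)
h=cast(f,[(145,np.polyval(kh,145)),(269,np.polyval(kh,269))],.06); w=h[1]-h[0]; print("handle",h,"mid",h.mean(0),"L",np.linalg.norm(w),"ang",np.degrees(np.arctan2(w[1],w[0])))
u=v/np.linalg.norm(v); X=np.array([u[1],-u[0],0]); print("handle->fence dist",(e[0]-h.mean(0))@X,"X",X)
hm=h.mean(0); fm=hm+.207*X; fm[2]=.024; print("fence mid",fm)
print("corners px pred",proj(f,[fm+X*a+u*b for a,b in((0,.155),(0,-.155),(-.198,.155),(-.198,-.155))]).round(0).tolist())
sc=cam("scene"); 
for n,p in (("grn",(337,248)),): print(cast(sc,[p],.04))
print("green w",cast(f,[(428,292)],.04))
for y in (-.105,-.035,.035,.105): print("slot",y,(fm-.1*X+u*y).round(4))
go([.4325,.0135,.02],[0,1])
E
```

```text
fence line px [6.03696099e-02 2.62080082e+02] 7.776180698151961
fence [[ 0.65046865 -0.43129408  0.024     ]
 [ 0.67029302 -0.13124397  0.024     ]] ang 86.21995088962976
handle [[ 0.43241699 -0.31889785  0.06      ]
 [ 0.44577718 -0.18664619  0.06      ]] mid [ 0.43909709 -0.25277202  0.06      ] L 0.1329247735570753 ang 84.23149876473482
handle->fence dist 0.2226810501361451 X [ 0.99782448 -0.06592645  0.        ]
fence mid [ 0.64564675 -0.2664188   0.024     ]
corners px pred [[334.0, 272.0], [105.0, 258.0], [348.0, 124.0], [85.0, 107.0]]
[[0.6801024 0.0255623 0.04     ]]
green w [[0.67705847 0.01326184 0.04      ]]
slot -0.105 [ 0.5389 -0.3646  0.024 ]
slot -0.035 [ 0.5436 -0.2948  0.024 ]
slot 0.035 [ 0.5482 -0.2249  0.024 ]
slot 0.105 [ 0.5528 -0.1551  0.024 ]
[0.0602 0.1463 0.2902] [ 0.0008 -0.0015  0.0025] q7~1.78
```

{"api": "carry_out", "payload": {
  "deltas": [
    [[0.085, 0.06, 0.146, 0.05, 0, 0, 0], [0.085, 0.06, 0.146, 0.08, 0, 0, 0], [0.085, 0.06, 0.146, 0.11, 0, 0, 0], [0.085, 0.06, 0.146, 0.14, 0, 0, 0], [0.085, 0.06, 0.146, 0.18, 0, 0, 0], [0.085, 0.06, 0.146, 0.22, 0, 0, 0], [0.085, 0.06, 0.146, 0.25, 0, 0, 0], [0.085, 0.06, 0.146, 0.28, 0, 0, 0], [0.085, 0.06, 0.146, 0.3, 0, 0, 0], [0.085, 0.06, 0.146, 0.303, 0, 0, 0]]
  ]
}}

```text
clock: 17.58
tcp_pos: [0.4297, 0.0131, 0.0018]
ee_rot: [[-1.0, -0.004, -0.011], [-0.004, 1.0, -0.0], [0.011, -0.0, -1.0]]
ft_force: [-1.4, -0.8, 0.3]
gripper_width: 0.0849
gripper_force: 0.0
```

{"api": "carry_out", "payload": {
  "deltas": [
    [[0.05, 0, 0, 0, 0, 0, 0], [0.05, 0, 0, 0, 0, 0, 0], [0.05, 0, 0, 0, 0, 0, 0], [0.05, 0, 0, 0, 0, 0, 0], [0.05, 0, 0, 0, 0, 0, 0], [0.05, 0, 0, 0, 0, 0, 0]]
  ]
}}

```text
clock: 18.08
tcp_pos: [0.435, 0.0116, 0.0097]
ee_rot: [[-1.0, -0.0, 0.004], [-0.0, 1.0, 0.001], [-0.004, 0.001, -1.0]]
ft_force: [-1.7, 0.7, 18.8]
gripper_width: 0.0604
gripper_force: 66.4
```

{"api": "carry_out", "payload": {
  "deltas": [
    [[0.05, 0, 0, -0.01, 0, 0, 0], [0.05, 0, 0, -0.03, 0, 0, 0], [0.05, 0, 0, -0.06, 0, 0, 0], [0.05, 0, 0, -0.09, 0, 0, 0], [0.05, 0, 0, -0.12, 0, 0, 0], [0.05, 0, 0, -0.12, 0, 0, 0]]
  ]
}}

```text
clock: 18.58
tcp_pos: [0.436, 0.0115, 0.1331]
ee_rot: [[-1.0, 0.0, 0.009], [0.0, 1.0, 0.001], [-0.009, 0.001, -1.0]]
ft_force: [1.5, 0.1, -1.4]
gripper_width: 0.0603
gripper_force: 65.3
```

```bash
python3 - <<'E'
from h import *
go([.5363,-.3669,.032],[.996,-.087])
E
```

```text
[-0.0996 -0.3785  0.1016] [-0.0056  0.0078 -1.4841] q7~-0.04
```

{"api": "carry_out", "payload": {
  "deltas": [
    [[0.05, -0.1, -0.378, 0, 0, 0, -1.2], [0.05, -0.1, -0.378, 0, 0, 0, -1.2], [0.05, -0.1, -0.378, 0, 0, 0, -1.2], [0.05, -0.1, -0.378, 0, 0, 0, -1.2], [0.05, -0.1, -0.378, 0, 0, 0, -1.2], [0.05, -0.1, -0.378, 0, 0, 0, -1.2], [0.05, -0.1, -0.378, 0, 0, 0, -1.2], [0.05, -0.1, -0.378, 0, 0, 0, -1.2], [0.05, -0.1, -0.378, 0, 0, 0, -1.2], [0.05, -0.1, -0.378, 0, 0, 0, -1.2]]
  ]
}}

```text
clock: 19.42
tcp_pos: [0.5294, -0.3546, 0.1251]
ee_rot: [[-0.401, -0.916, -0.009], [-0.916, 0.401, 0.001], [0.002, 0.008, -1.0]]
ft_force: [0.6, 0.9, -4.3]
gripper_width: 0.0606
gripper_force: 65.1
```

{"api": "carry_out", "payload": {
  "deltas": [
    [[0.05, 0, 0, 0, 0, 0, -0.284], [0.05, 0, 0, 0, 0, 0, -0.284], [0.05, 0, 0, 0, 0, 0, -0.284], [0.05, 0, 0, 0, 0, 0, -0.284], [0.05, 0, 0, 0, 0, 0, -0.284]]
  ]
}}

```text
clock: 19.83
tcp_pos: [0.5289, -0.3511, 0.1237]
ee_rot: [[-0.13, -0.991, -0.01], [-0.992, 0.13, 0.007], [-0.006, 0.011, -1.0]]
ft_force: [-0.1, -0.2, -1.2]
gripper_width: 0.0606
gripper_force: 65.2
```

```bash
python3 - <<'E'
from h import *
go([.5363,-.3669,.0345],[.996,-.087])
f=cam("wrist"); import pickle; pickle.dump(f,open("w11.pkl","wb")); save(f,"w11"); s=state(); print(s["gripper_width"])
X=np.array([.996,-.087,0]);u=np.array([.087,.996,0]);fm=np.array([.645,-.271,.024])
print("pred corners",proj(f,[fm+X*a+u*b for a,b in((0,.155),(0,-.155),(-.198,.155),(-.198,-.155))]).round(0).tolist())
hsv=cv2.cvtColor(f["image"],cv2.COLOR_RGB2HSV); m=((hsv[...,1]<45)&(hsv[...,2]>110)).astype(np.uint8)
for c in cv2.findContours(m,0,1)[0]:
    a=cv2.contourArea(c)
    if a>5000: print(a,cv2.approxPolyDP(c,12,True)[:,0].tolist())
E
```

```text
[ 0.0153 -0.0103  0.089 ] [ 0.0106  0.0062 -0.0431] q7~2.77
0.06090686468120996
pred corners [[214.0, 449.0], [149.0, 115.0], [422.0, 440.0], [447.0, 102.0]]
17033.0 [[388, 272], [383, 286], [335, 241], [269, 267], [249, 314], [270, 352], [327, 371], [379, 352], [340, 374], [293, 373], [242, 332], [247, 395], [390, 395], [402, 357], [394, 332], [384, 342]]
42551.5 [[459, 90], [138, 102], [186, 312], [279, 212], [320, 200], [361, 214], [433, 287], [449, 100], [439, 299]]
```

{"api": "carry_out", "payload": {
  "deltas": [
    [[0.05, 0.015, -0.01, 0.02, 0, 0, 0.15], [0.05, 0.015, -0.01, 0.04, 0, 0, 0.15], [0.05, 0.015, -0.01, 0.06, 0, 0, 0.15], [0.05, 0.015, -0.01, 0.06, 0, 0, 0.15], [0.05, 0.015, -0.01, 0.06, 0, 0, 0.15], [0.05, 0.015, -0.01, 0.06, 0, 0, 0.15]]
  ]
}}

```text
clock: 20.38
tcp_pos: [0.5379, -0.3665, 0.0661]
ee_rot: [[-0.273, -0.962, -0.009], [-0.962, 0.273, 0.003], [-0.0, 0.009, -1.0]]
ft_force: [-0.1, -0.2, -1.4]
gripper_width: 0.0605
gripper_force: 65.4
```

```bash
sed -i 's/\["qpos"\]\[6\]+w/["qpos"][6]-w/' h.py; python3 - <<'E'
from h import *
s=state(); print(s["qpos"].round(2),s["ee_rot"].round(3).tolist()); go([.5363,-.3669,.0345],[.996,-.087])
E
```

```text
[ 1.08  0.91 -1.03  1.65  0.86  1.1   2.66] [[-0.273, -0.962, -0.009], [-0.962, 0.273, 0.003], [-0.0, 0.009, -1.0]]
[0.0008 0.0012 0.0316] [ 0.0091  0.0011 -0.1895] q7~2.85
```

{"api": "carry_out", "payload": {
  "deltas": [
    [[0.05, 0.001, 0.001, 0.01, 0.009, 0, 0], [0.05, 0.001, 0.001, 0.02, 0.009, 0, 0], [0.05, 0.001, 0.001, 0.026, 0.009, 0, 0], [0.05, 0.001, 0.001, 0.03, 0.009, 0, 0], [0.05, 0.001, 0.001, 0.031, 0.009, 0, 0], [0.05, 0.001, 0.001, 0.031, 0.009, 0, 0], [0.05, 0.001, 0.001, 0.031, 0.009, 0, 0]]
  ]
}}

```text
clock: 20.97
tcp_pos: [0.5359, -0.3675, 0.0339]
ee_rot: [[-0.274, -0.962, -0.0], [-0.962, 0.274, 0.002], [-0.002, 0.001, -1.0]]
ft_force: [-0.0, -0.8, 0.1]
gripper_width: 0.0603
gripper_force: 65.3
```

{"api": "carry_out", "payload": {
  "deltas": [
    [[0.08, 0, 0, 0, 0, 0, 0], [0.08, 0, 0, 0, 0, 0, 0], [0.08, 0, 0, 0, 0, 0, 0], [0.08, 0, 0, 0, 0, 0, 0], [0.08, 0, 0, 0, 0, 0, 0], [0.08, 0, 0, -0.01, 0, 0, 0], [0.08, 0, 0, -0.04, 0, 0, 0], [0.08, 0, 0, -0.08, 0, 0, 0], [0.08, 0, 0, -0.12, 0, 0, 0], [0.08, 0, 0, -0.16, 0, 0, 0]]
  ]
}}

```text
clock: 21.8
tcp_pos: [0.5356, -0.3671, 0.1962]
ee_rot: [[-0.273, -0.962, -0.001], [-0.962, 0.273, 0.002], [-0.002, 0.001, -1.0]]
ft_force: [0.2, -0.6, 0.3]
gripper_width: 0.0796
gripper_force: 0.0
```

```bash
python3 - <<'E'
from h import *
print(state()["qpos"].round(2)); go([.5165,.0145,.21],[0,1])
sc=cam("scene"); wr=cam("wrist")
for nm,f in(("sc",sc),("w",wr)):
    hsv=cv2.cvtColor(f["image"],cv2.COLOR_RGB2HSV); save(f,nm+"12")
    for n,h0,h1 in(("red",0,5),("yel",18,30),("blu",108,125),("grn",60,90)):
        pass
    g=cv2.cvtColor(f["image"],cv2.COLOR_RGB2GRAY)
    m=((hsv[...,1]<45)&(hsv[...,2]>110)).astype(np.uint8)
    for c in cv2.findContours(m,0,1)[0]:
        a=cv2.contourArea(c)
        if a>150 and len(c)>5:
            (x,y),(p,q),_=cv2.fitEllipse(c)
            if p/q>.6 and a>.85*np.pi*p*q/4: print(nm,int(a),round(x),round(y),cast(f,[(x,y)],.04)[0].round(3)[:2],cast(f,[(x,y)],.064)[0].round(3)[:2])
E
```

```text
[ 1.13  0.79 -1.14  1.53  0.73  1.3   2.76]
[-0.362   0.1225 -0.0129] [2.4000e-03 1.0000e-03 1.2945e+00] q7~1.47
sc 375 337 251 [0.689 0.02 ] [0.7   0.012]
sc 331 314 232 [ 0.605 -0.003] [ 0.619 -0.01 ]
sc 282 304 208 [0.52  0.015] [0.535 0.008]
sc 378 347 116 [0.25  0.336] [0.273 0.32 ]
sc 2246 415 32 [-0.073  0.904] [-0.042  0.873]
w 52216 332 224 [ 0.54  -0.322] [ 0.538 -0.331]
```

{"api": "carry_out", "payload": {
  "deltas": [
    [[0.085, -0.362, 0.1225, -0.013, 0.002, 0.001, 1.24], [0.085, -0.362, 0.1225, -0.013, 0.002, 0.001, 1.24], [0.085, -0.362, 0.1225, -0.013, 0.002, 0.001, 1.24], [0.085, -0.362, 0.1225, -0.013, 0.002, 0.001, 1.24], [0.085, -0.362, 0.1225, -0.013, 0.002, 0.001, 1.24], [0.085, -0.362, 0.1225, -0.013, 0.002, 0.001, 1.24], [0.085, -0.362, 0.1225, -0.013, 0.002, 0.001, 1.24], [0.085, -0.362, 0.1225, -0.013, 0.002, 0.001, 1.24], [0.085, -0.362, 0.1225, -0.013, 0.002, 0.001, 1.24], [0.085, -0.362, 0.1225, -0.013, 0.002, 0.001, 1.24]]
  ]
}}

```text
clock: 22.73
tcp_pos: [0.5162, 0.0226, 0.2092]
ee_rot: [[-0.998, -0.057, 0.002], [-0.057, 0.998, 0.004], [-0.003, 0.003, -1.0]]
ft_force: [0.3, 0.1, 1.1]
gripper_width: 0.085
gripper_force: 0.0
```

{"api": "carry_out", "payload": {
  "deltas": [
    [[0.085, 0, 0, 0, 0, 0, 0.05], [0.085, 0, 0, 0, 0, 0, 0.05], [0.085, 0, 0, 0, 0, 0, 0.05]]
  ]
}}

```text
clock: 22.98
tcp_pos: [0.5168, 0.014, 0.2076]
ee_rot: [[-1.0, -0.006, -0.0], [-0.006, 1.0, -0.001], [0.0, -0.001, -1.0]]
ft_force: [-0.0, -0.3, -0.3]
gripper_width: 0.0847
gripper_force: 0.0
```

```bash
cat > tins.py <<'E'
from h import *
def tins(f,z=.04):
    hsv=cv2.cvtColor(f["image"],cv2.COLOR_RGB2HSV); m=((hsv[...,1]<45)&(hsv[...,2]>110)).astype(np.uint8)
    for c in cv2.findContours(m,0,1)[0]:
        a=cv2.contourArea(c)
        if a>250 and len(c)>5:
            (x,y),(p,q),_=cv2.fitEllipse(c)
            if p/q>.6 and a>.85*np.pi*p*q/4: print(int(a),round(x),round(y),cast(f,[(x,y)],z)[0].round(4)[:2])
E
python3 - <<'E'
from tins import *
s=state(); print(s["qpos"].round(2)); go([.5165,.0145,.01],[0,1])
tins(cam("wrist"))
E
```

```text
[ 0.47  0.47 -0.86  1.86  0.42  1.    1.01]
[0.0003 0.0007 0.1976] [-0.0008 -0.0002  0.0061] q7~1.00
2046 323 333 [0.6853 0.02  ]
2589 300 263 [ 0.6024 -0.0033]
3344 319 178 [0.5172 0.0146]
35897 95 197 [ 0.5359 -0.1922]
```

{"api": "carry_out", "payload": {
  "deltas": [
    [[0.085, 0, 0, 0.04, 0, 0, 0], [0.085, 0, 0, 0.08, 0, 0, 0], [0.085, 0, 0, 0.12, 0, 0, 0], [0.085, 0, 0, 0.15, 0, 0, 0], [0.085, 0, 0, 0.175, 0, 0, 0], [0.085, 0, 0, 0.19, 0, 0, 0], [0.085, 0, 0, 0.197, 0, 0, 0], [0.085, 0, 0, 0.197, 0, 0, 0], [0.05, 0, 0, 0.197, 0, 0, 0], [0.05, 0, 0, 0.197, 0, 0, 0]]
  ]
}}

```text
clock: 23.87
tcp_pos: [0.5176, 0.0138, 0.0113]
ee_rot: [[-1.0, -0.003, 0.001], [-0.003, 1.0, 0.0], [-0.001, 0.0, -1.0]]
ft_force: [-0.6, -0.4, 0.3]
gripper_width: 0.0633
gripper_force: 0.0
```

{"api": "carry_out", "payload": {
  "deltas": [
    [[0.05, 0, 0, 0, 0, 0, 0], [0.05, 0, 0, 0, 0, 0, 0], [0.05, 0, 0, 0, 0, 0, 0], [0.05, 0, 0, 0, 0, 0, 0], [0.05, 0, 0, 0, 0, 0, 0], [0.05, 0, 0, -0.02, 0, 0, 0], [0.05, 0, 0, -0.05, 0, 0, 0], [0.05, 0, 0, -0.08, 0, 0, 0], [0.05, 0, 0, -0.11, 0, 0, 0], [0.05, 0, 0, -0.11, 0, 0, 0]]
  ]
}}

```text
clock: 24.7
tcp_pos: [0.5196, 0.0148, 0.126]
ee_rot: [[-1.0, -0.004, 0.008], [-0.004, 1.0, 0.0], [-0.008, 0.0, -1.0]]
ft_force: [1.3, -0.2, -0.7]
gripper_width: 0.0603
gripper_force: 65.3
```

```bash
python3 - <<'E'
from h import *
s=state(); print(s["qpos"].round(2),s["tcp_pos"]); go([.5424,-.2972,.035],[-.996,.087]);go([.5424,-.2972,.035],[.996,-.087])
E
```

```text
[ 0.41  0.57 -0.79  1.97  0.55  0.83  0.89] [0.5196238  0.01476443 0.12597306]
[-0.0209 -0.3121  0.0911] [-0.0056  0.0065 -1.48  ] q7~2.37
[-0.0209 -0.3121  0.0911] [-0.0056  0.0065 -1.48  ] q7~2.37
```

{"api": "carry_out", "payload": {
  "deltas": [
    [[0.05, -0.021, -0.312, 0, 0, 0, 1.2], [0.05, -0.021, -0.312, 0, 0, 0, 1.2], [0.05, -0.021, -0.312, 0, 0, 0, 1.2], [0.05, -0.021, -0.312, 0, 0, 0, 1.2], [0.05, -0.021, -0.312, 0, 0, 0, 1.2], [0.05, -0.021, -0.312, 0, 0, 0, 1.2], [0.05, -0.021, -0.312, 0, 0, 0, 1.2], [0.05, -0.021, -0.312, 0, 0, 0, 1.2], [0.05, -0.021, -0.312, 0, 0, 0, 1.2], [0.05, -0.021, -0.312, 0, 0, 0, 1.2]]
  ]
}}

```text
clock: 25.53
tcp_pos: [0.5385, -0.3005, 0.1205]
ee_rot: [[-0.356, 0.935, 0.0], [0.935, 0.356, -0.001], [-0.001, -0.0, -1.0]]
ft_force: [-1.0, 0.8, -1.1]
gripper_width: 0.06
gripper_force: 65.2
```

{"api": "carry_out", "payload": {
  "deltas": [
    [[0.05, 0, 0, 0, 0, 0, 0.46], [0.05, 0, 0, 0, 0, 0, 0.46], [0.05, 0, 0, 0, 0, 0, 0.46], [0.05, 0, 0, 0, 0, 0, 0.46], [0.05, 0, 0, 0, 0, 0, 0.46], [0.05, 0, 0, 0, 0, 0, 0.46]]
  ]
}}

```text
clock: 26.03
tcp_pos: [0.5391, -0.2979, 0.1207]
ee_rot: [[0.082, 0.997, -0.0], [0.997, -0.082, -0.001], [-0.001, 0.0, -1.0]]
ft_force: [-0.4, -0.6, -0.2]
gripper_width: 0.06
gripper_force: 65.2
```

```bash
python3 - <<'E'
from tins import *
s=state(); print(s["qpos"].round(2),s["tcp_pos"],s["gripper_width"]); go([.5424,-.2972,.035],[.996,-.087]); f=cam("wrist"); save(f,"w13")
print("pred red",proj(f,[[.536,-.367,.064]]))
E
```

```text
[ 0.63  0.61 -0.32  1.73  0.24  0.84  0.12] [ 0.53907492 -0.29793835  0.1207206 ] 0.05995879260046323
[0.0011 0.0033 0.0857] [0.     0.0007 0.0048] q7~0.11
pred red [[322.54969356 320.72007181]]
```

{"api": "carry_out", "payload": {
  "deltas": [
    [[0.05, 0.001, 0.003, 0.03, 0, 0, 0], [0.05, 0.001, 0.003, 0.055, 0, 0, 0], [0.05, 0.001, 0.003, 0.07, 0, 0, 0], [0.05, 0.001, 0.003, 0.08, 0, 0, 0], [0.05, 0.001, 0.003, 0.084, 0, 0, 0], [0.05, 0.001, 0.003, 0.085, 0, 0, 0], [0.05, 0.001, 0.003, 0.085, 0, 0, 0], [0.05, 0.001, 0.003, 0.085, 0, 0, 0]]
  ]
}}

```text
clock: 26.75
tcp_pos: [0.5425, -0.2975, 0.036]
ee_rot: [[0.085, 0.996, 0.001], [0.996, -0.085, -0.001], [-0.001, 0.001, -1.0]]
ft_force: [0.4, 1.0, -2.0]
gripper_width: 0.0602
gripper_force: 65.4
```

{"api": "carry_out", "payload": {
  "deltas": [
    [[0.08, 0, 0, 0, 0, 0, 0], [0.08, 0, 0, 0, 0, 0, 0], [0.08, 0, 0, 0, 0, 0, 0], [0.08, 0, 0, 0, 0, 0, 0], [0.08, 0, 0, 0, 0, 0, 0], [0.08, 0, 0, -0.01, 0, 0, 0], [0.08, 0, 0, -0.04, 0, 0, 0], [0.08, 0, 0, -0.08, 0, 0, 0], [0.08, 0, 0, -0.12, 0, 0, 0], [0.08, 0, 0, -0.16, 0, 0, 0]]
  ]
}}

```text
clock: 27.58
tcp_pos: [0.5418, -0.2969, 0.1978]
ee_rot: [[0.085, 0.996, -0.001], [0.996, -0.085, 0.0], [0.0, -0.001, -1.0]]
ft_force: [0.8, -0.6, -0.6]
gripper_width: 0.0798
gripper_force: 0.0
```

```bash
python3 - <<'E'
from tins import *
s=state(); print(s["qpos"].round(2),s["tcp_pos"]); go([.6025,-.0035,.2],[0,1]); tins(cam("scene"))
E
```

```text
[ 0.64  0.53 -0.34  1.63  0.2   1.01  0.15] [ 0.54178825 -0.29687008  0.19780432]
[ 0.2975  0.0355 -0.0022] [-5.0000e-04  3.0000e-04  1.4857e+00] q7~-1.34
380 347 116 [0.2499 0.3364]
2247 415 32 [-0.0734  0.904 ]
```

{"api": "carry_out", "payload": {
  "deltas": [
    [[0.085, 0.2975, 0.0355, -0.002, 0, 0, 1.24], [0.085, 0.2975, 0.0355, -0.002, 0, 0, 1.24], [0.085, 0.2975, 0.0355, -0.002, 0, 0, 1.24], [0.085, 0.2975, 0.0355, -0.002, 0, 0, 1.24], [0.085, 0.2975, 0.0355, -0.002, 0, 0, 1.24], [0.085, 0.2975, 0.0355, -0.002, 0, 0, 1.24], [0.085, 0.2975, 0.0355, -0.002, 0, 0, 1.24], [0.085, 0.2975, 0.0355, -0.002, 0, 0, 1.24], [0.085, 0.2975, 0.0355, -0.002, 0, 0, 1.24], [0.085, 0.2975, 0.0355, -0.002, 0, 0, 1.24]]
  ]
}}

```text
clock: 28.47
tcp_pos: [0.603, -0.0018, 0.1979]
ee_rot: [[0.971, 0.24, -0.0], [0.24, -0.971, 0.0], [0.0, -0.0, -1.0]]
ft_force: [0.4, -0.7, -0.6]
gripper_width: 0.0851
gripper_force: 0.0
```

{"api": "carry_out", "payload": {
  "deltas": [
    [[0.085, 0, 0, 0, 0, 0, 0.245], [0.085, 0, 0, 0, 0, 0, 0.245], [0.085, 0, 0, 0, 0, 0, 0.245], [0.085, 0, 0, 0, 0, 0, 0.245]]
  ]
}}

```text
clock: 28.8
tcp_pos: [0.6029, -0.0035, 0.1977]
ee_rot: [[1.0, 0.004, -0.0], [0.004, -1.0, -0.0], [-0.0, 0.0, -1.0]]
ft_force: [0.9, 0.2, -0.3]
gripper_width: 0.0851
gripper_force: 0.0
```

```bash
python3 - <<'E'
from tins import *
s=state(); print(s["qpos"].round(2)); go([.6025,-.0035,.0105],[0,1]); tins(cam("wrist"))
E
```

```text
[-0.09  0.5   0.03  1.68 -0.02  0.96 -1.62]
[-4.000e-04 -1.000e-04  1.872e-01] [0.0002 0.     0.0044] q7~-1.62
3487 320 183 [ 0.6007 -0.0044]
4226 297 113 [0.66   0.0148]
```

{"api": "carry_out", "payload": {
  "deltas": [
    [[0.085, -0.001, 0, 0.04, 0, 0, 0], [0.085, -0.001, 0, 0.08, 0, 0, 0], [0.085, -0.001, 0, 0.12, 0, 0, 0], [0.085, -0.001, 0, 0.15, 0, 0, 0], [0.085, -0.001, 0, 0.17, 0, 0, 0], [0.085, -0.001, 0, 0.182, 0, 0, 0], [0.085, -0.001, 0, 0.187, 0, 0, 0], [0.085, -0.001, 0, 0.187, 0, 0, 0], [0.05, -0.001, 0, 0.187, 0, 0, 0], [0.05, -0.001, 0, 0.187, 0, 0, 0]]
  ]
}}

```text
clock: 29.68
tcp_pos: [0.6029, -0.004, 0.0118]
ee_rot: [[1.0, 0.001, 0.002], [0.001, -1.0, -0.0], [0.002, 0.0, -1.0]]
ft_force: [-0.4, 0.5, -0.2]
gripper_width: 0.0634
gripper_force: 0.0
```

{"api": "carry_out", "payload": {
  "deltas": [
    [[0.05, 0, 0, 0, 0, 0, 0], [0.05, 0, 0, 0, 0, 0, 0], [0.05, 0, 0, 0, 0, 0, 0], [0.05, 0, 0, 0, 0, 0, 0], [0.05, 0, 0, 0, 0, 0, 0], [0.05, 0, 0, -0.02, 0, 0, 0], [0.05, 0, 0, -0.05, 0, 0, 0], [0.05, 0, 0, -0.08, 0, 0, 0], [0.05, 0, 0, -0.11, 0, 0, 0], [0.05, 0, 0, -0.11, 0, 0, 0]]
  ]
}}

```text
clock: 30.52
tcp_pos: [0.6054, -0.0039, 0.1273]
ee_rot: [[1.0, 0.0, 0.01], [0.0, -1.0, 0.0], [0.01, -0.0, -1.0]]
ft_force: [1.6, -0.5, -1.1]
gripper_width: 0.0605
gripper_force: 65.3
```

```bash
python3 - <<'E'
from tins import *
s=state(); print(s["qpos"].round(2),s["tcp_pos"],s["gripper_width"]); go([.5484,-.2274,.0355],[.996,-.087]); f=cam("wrist"); tins(f); save(f,"w14")
E
```

```text
[-0.09  0.57  0.03  1.77 -0.02  0.79 -1.62] [ 0.60539609 -0.00392871  0.12728445] 0.060543514534545394
[-0.058   0.2235  0.0911] [ 0.0072 -0.0083 -1.4834] q7~-0.14
16343 318 311 [ 0.523  -0.0036]
37009 556 250 [ 0.5738 -0.1748]
6973 289 128 [0.6602 0.0149]
```

{"api": "carry_out", "payload": {
  "deltas": [
    [[0.05, -0.056, 0.2235, 0, 0, 0, -1.2], [0.05, -0.056, 0.2235, 0, 0, 0, -1.2], [0.05, -0.056, 0.2235, 0, 0, 0, -1.2], [0.05, -0.056, 0.2235, 0, 0, 0, -1.2], [0.05, -0.056, 0.2235, 0, 0, 0, -1.2], [0.05, -0.056, 0.2235, 0, 0, 0, -1.2], [0.05, -0.056, 0.2235, 0, 0, 0, -1.2], [0.05, -0.056, 0.2235, 0, 0, 0, -1.2], [0.05, -0.056, 0.2235, 0, 0, 0, -1.2], [0.05, -0.056, 0.2235, 0, 0, 0, -1.2]]
  ]
}}

```text
clock: 31.4
tcp_pos: [0.5454, -0.2276, 0.1199]
ee_rot: [[0.356, 0.934, -0.001], [0.934, -0.356, 0.0], [-0.0, -0.001, -1.0]]
ft_force: [0.4, 0.5, -0.3]
gripper_width: 0.0601
gripper_force: 65.4
```

{"api": "carry_out", "payload": {
  "deltas": [
    [[0.05, 0, 0, 0, 0, 0, -0.284], [0.05, 0, 0, 0, 0, 0, -0.284], [0.05, 0, 0, 0, 0, 0, -0.284], [0.05, 0, 0, 0, 0, 0, -0.284], [0.05, 0, 0, 0, 0, 0, -0.284]]
  ]
}}

```text
clock: 31.82
tcp_pos: [0.5455, -0.2274, 0.12]
ee_rot: [[0.088, 0.996, -0.001], [0.996, -0.088, 0.0], [0.0, -0.001, -1.0]]
ft_force: [-1.3, 0.4, -1.6]
gripper_width: 0.0606
gripper_force: 65.4
```

```bash
python3 - <<'E'
from tins import *
s=state(); print(s["qpos"].round(2),s["tcp_pos"],s["gripper_width"]); go([.5484,-.2274,.0355],[.996,-.087])
E
```

```text
[ 0.58  0.59 -0.41  1.79  0.31  0.83 -0.07] [ 0.54554432 -0.22741723  0.11997895] 0.060597192371350424
[0.0003 0.0029 0.0845] [-0.001  -0.     -0.0013] q7~-0.07
```

{"api": "carry_out", "payload": {
  "deltas": [
    [[0.05, 0, 0.003, 0.03, 0, 0, 0], [0.05, 0, 0.003, 0.055, 0, 0, 0], [0.05, 0, 0.003, 0.07, 0, 0, 0], [0.05, 0, 0.003, 0.08, 0, 0, 0], [0.05, 0, 0.003, 0.083, 0, 0, 0], [0.05, 0, 0.003, 0.084, 0, 0, 0], [0.05, 0, 0.003, 0.084, 0, 0, 0], [0.05, 0, 0.003, 0.084, 0, 0, 0]]
  ]
}}

```text
clock: 32.48
tcp_pos: [0.5494, -0.2277, 0.037]
ee_rot: [[0.087, 0.996, 0.001], [0.996, -0.087, -0.001], [-0.001, 0.001, -1.0]]
ft_force: [-0.4, -0.5, -1.1]
gripper_width: 0.0602
gripper_force: 65.4
```

{"api": "carry_out", "payload": {
  "deltas": [
    [[0.08, 0, 0, 0, 0, 0, 0], [0.08, 0, 0, 0, 0, 0, 0], [0.08, 0, 0, 0, 0, 0, 0], [0.08, 0, 0, 0, 0, 0, 0], [0.08, 0, 0, 0, 0, 0, 0], [0.08, 0, 0, -0.01, 0, 0, 0], [0.08, 0, 0, -0.04, 0, 0, 0], [0.08, 0, 0, -0.08, 0, 0, 0], [0.08, 0, 0, -0.12, 0, 0, 0], [0.08, 0, 0, -0.16, 0, 0, 0]]
  ]
}}

```text
clock: 33.32
tcp_pos: [0.5486, -0.2273, 0.1988]
ee_rot: [[0.086, 0.996, -0.001], [0.996, -0.086, 0.0], [0.0, -0.001, -1.0]]
ft_force: [1.4, -0.7, 0.8]
gripper_width: 0.0795
gripper_force: 0.0
```

{"api": "carry_out", "payload": {
  "deltas": [
    [[0.085, 0.251, 0.09, 0, 0, 0, 1.24], [0.085, 0.251, 0.09, 0, 0, 0, 1.24], [0.085, 0.251, 0.09, 0, 0, 0, 1.24], [0.085, 0.251, 0.09, 0, 0, 0, 1.24], [0.085, 0.251, 0.09, 0, 0, 0, 1.24], [0.085, 0.251, 0.09, 0, 0, 0, 1.24], [0.085, 0.251, 0.09, 0, 0, 0, 1.24], [0.085, 0.251, 0.09, 0, 0, 0, 1.24], [0.085, 0.251, 0.09, 0, 0, 0, 1.24], [0.085, 0.251, 0.09, 0, 0, 0, 1.24]]
  ]
}}

```text
clock: 34.15
tcp_pos: [0.6603, 0.0157, 0.1968]
ee_rot: [[0.971, 0.237, -0.0], [0.237, -0.971, 0.0], [-0.0, -0.0, -1.0]]
ft_force: [0.3, 0.4, -0.1]
gripper_width: 0.0851
gripper_force: 0.0
```

{"api": "carry_out", "payload": {
  "deltas": [
    [[0.085, 0, 0, 0, 0, 0, 0.243], [0.085, 0, 0, 0, 0, 0, 0.243], [0.085, 0, 0, 0, 0, 0, 0.243], [0.085, 0, 0, 0, 0, 0, 0.243]]
  ]
}}

```text
clock: 34.48
tcp_pos: [0.6602, 0.015, 0.1968]
ee_rot: [[1.0, 0.005, -0.0], [0.005, -1.0, -0.0], [-0.0, 0.0, -1.0]]
ft_force: [0.0, 0.5, 0.6]
gripper_width: 0.0846
gripper_force: 0.0
```

```bash
python3 - <<'E'
from tins import *
s=state(); print(s["qpos"].round(2),s["tcp_pos"],s["gripper_width"]); go([.6605,.0148,.0105],[0,1]); f=cam("wrist"); tins(f); print(); tins(cam("side"))
E
```

```text
[-0.06  0.58 -0.05  1.52  0.03  1.04 -1.69] [0.66024437 0.01501535 0.19675896] 0.08463490114232099
[0.0003 0.0002 0.1863] [0.0001 0.0002 0.0054] q7~-1.69
23589 551 265 [ 0.5781 -0.207 ]
3569 319 181 [0.6598 0.0148]

466 193 195 [0.3384 0.3929]
352 311 171 [0.7313 0.3005]
```

{"api": "carry_out", "payload": {
  "deltas": [
    [[0.085, 0, 0, 0.04, 0, 0, 0], [0.085, 0, 0, 0.08, 0, 0, 0], [0.085, 0, 0, 0.12, 0, 0, 0], [0.085, 0, 0, 0.15, 0, 0, 0], [0.085, 0, 0, 0.17, 0, 0, 0], [0.085, 0, 0, 0.182, 0, 0, 0], [0.085, 0, 0, 0.186, 0, 0, 0], [0.085, 0, 0, 0.186, 0, 0, 0], [0.05, 0, 0, 0.186, 0, 0, 0], [0.05, 0, 0, 0.186, 0, 0, 0]]
  ]
}}

```text
clock: 35.42
tcp_pos: [0.6615, 0.0146, 0.0119]
ee_rot: [[1.0, 0.002, 0.002], [0.002, -1.0, 0.0], [0.002, -0.0, -1.0]]
ft_force: [0.7, -0.4, 0.3]
gripper_width: 0.0634
gripper_force: 0.0
```

{"api": "carry_out", "payload": {
  "deltas": [
    [[0.05, 0, 0, 0, 0, 0, 0], [0.05, 0, 0, 0, 0, 0, 0], [0.05, 0, 0, 0, 0, 0, 0], [0.05, 0, 0, 0, 0, 0, 0], [0.05, 0, 0, 0, 0, 0, 0], [0.05, 0, 0, -0.02, 0, 0, 0], [0.05, 0, 0, -0.05, 0, 0, 0], [0.05, 0, 0, -0.08, 0, 0, 0], [0.05, 0, 0, -0.11, 0, 0, 0], [0.05, 0, 0, -0.11, 0, 0, 0]]
  ]
}}

```text
clock: 36.25
tcp_pos: [0.664, 0.0147, 0.1278]
ee_rot: [[1.0, 0.001, 0.01], [0.001, -1.0, 0.001], [0.01, -0.0, -1.0]]
ft_force: [0.5, -0.9, -0.8]
gripper_width: 0.0605
gripper_force: 65.3
```

{"api": "carry_out", "payload": {
  "deltas": [
    [[0.05, -0.105, 0.172, 0, 0, 0, -1.2], [0.05, -0.105, 0.172, 0, 0, 0, -1.2], [0.05, -0.105, 0.172, 0, 0, 0, -1.2], [0.05, -0.105, 0.172, 0, 0, 0, -1.2], [0.05, -0.105, 0.172, 0, 0, 0, -1.2], [0.05, -0.105, 0.172, 0, 0, 0, -1.2], [0.05, -0.105, 0.172, 0, 0, 0, -1.2], [0.05, -0.105, 0.172, 0, 0, 0, -1.2], [0.05, -0.105, 0.172, 0, 0, 0, -1.2], [0.05, -0.105, 0.172, 0, 0, 0, -1.2]]
  ]
}}

```text
clock: 37.08
tcp_pos: [0.5556, -0.158, 0.1211]
ee_rot: [[0.355, 0.935, 0.001], [0.935, -0.355, -0.001], [-0.001, 0.001, -1.0]]
ft_force: [-1.5, -0.5, -0.9]
gripper_width: 0.0604
gripper_force: 65.1
```

{"api": "carry_out", "payload": {
  "deltas": [
    [[0.05, 0, 0, 0, 0, 0, -0.284], [0.05, 0, 0, 0, 0, 0, -0.284], [0.05, 0, 0, 0, 0, 0, -0.284], [0.05, 0, 0, 0, 0, 0, -0.284], [0.05, 0, 0, 0, 0, 0, -0.284]]
  ]
}}

```text
clock: 37.5
tcp_pos: [0.5556, -0.1577, 0.1207]
ee_rot: [[0.087, 0.996, 0.0], [0.996, -0.087, -0.001], [-0.001, 0.0, -1.0]]
ft_force: [0.8, -0.4, -1.9]
gripper_width: 0.0606
gripper_force: 65.1
```

```bash
python3 - <<'E'
from tins import *
s=state(); print(s["qpos"].round(2),s["tcp_pos"],s["gripper_width"]); go([.5545,-.1577,.0355],[.996,-.087])
E
```

```text
[ 0.51  0.58 -0.49  1.82  0.36  0.82 -0.25] [ 0.55560755 -0.15773521  0.12074787] 0.06056657447162727
[-0.     -0.0011  0.0852] [ 0.0004  0.0006 -0.0005] q7~-0.25
```

{"api": "carry_out", "payload": {
  "deltas": [
    [[0.05, 0, -0.001, 0.03, 0, 0, 0], [0.05, 0, -0.001, 0.055, 0, 0, 0], [0.05, 0, -0.001, 0.07, 0, 0, 0], [0.05, 0, -0.001, 0.08, 0, 0, 0], [0.05, 0, -0.001, 0.084, 0, 0, 0], [0.05, 0, -0.001, 0.085, 0, 0, 0], [0.05, 0, -0.001, 0.085, 0, 0, 0], [0.05, 0, -0.001, 0.085, 0, 0, 0]]
  ]
}}

```text
clock: 38.17
tcp_pos: [0.5552, -0.1575, 0.0363]
ee_rot: [[0.086, 0.996, 0.001], [0.996, -0.086, -0.001], [-0.001, 0.001, -1.0]]
ft_force: [-1.1, 0.1, 4.7]
gripper_width: 0.0605
gripper_force: 65.7
```

{"api": "carry_out", "payload": {
  "deltas": [
    [[0.08, 0, 0, 0, 0, 0, 0], [0.08, 0, 0, 0, 0, 0, 0], [0.08, 0, 0, 0, 0, 0, 0], [0.08, 0, 0, 0, 0, 0, 0], [0.08, 0, 0, 0, 0, 0, 0], [0.08, 0, 0, -0.01, 0, 0, 0], [0.08, 0, 0, -0.04, 0, 0, 0], [0.08, 0, 0, -0.08, 0, 0, 0], [0.08, 0, 0, -0.12, 0, 0, 0], [0.08, 0, 0, -0.16, 0, 0, 0]]
  ]
}}

```text
clock: 39.0
tcp_pos: [0.5541, -0.157, 0.1977]
ee_rot: [[0.085, 0.996, -0.001], [0.996, -0.085, 0.0], [0.0, -0.001, -1.0]]
ft_force: [2.3, -0.6, 0.1]
gripper_width: 0.0798
gripper_force: 0.0
```

{"api": "carry_out", "payload": {
  "deltas": [
    [[0.085, -0.105, -0.107, 0, 0, 0, 0], [0.085, -0.105, -0.107, 0, 0, 0, 0], [0.085, -0.105, -0.107, 0, 0, 0, 0], [0.085, -0.105, -0.107, 0, 0, 0, 0], [0.085, -0.105, -0.107, 0, 0, 0, 0], [0.085, -0.105, -0.107, 0, 0, 0, 0], [0.085, -0.105, -0.107, 0, 0, 0, 0]]
  ]
}}

```text
clock: 39.58
tcp_pos: [0.4397, -0.2524, 0.196]
ee_rot: [[0.085, 0.996, 0.001], [0.996, -0.085, -0.0], [-0.0, 0.001, -1.0]]
ft_force: [0.2, 0.3, -0.3]
gripper_width: 0.0851
gripper_force: 0.0
```

```bash
python3 - <<'E'
from tins import *
f=cam("wrist"); save(f,"w15"); s=state(); print(s["qpos"].round(2),s["tcp_pos"])
import pickle; pickle.dump(f,open("w15.pkl","wb"))
print("slots",proj(f,[[.5363,-.3669,.064],[.5424,-.2972,.064],[.5484,-.2274,.064],[.5545,-.1577,.064]]).round(0).tolist(),"handle",proj(f,[[.4325,-.319,.06],[.4457,-.1866,.06]]).round(0).tolist())
hsv=cv2.cvtColor(f["image"],cv2.COLOR_RGB2HSV)
# handle: dark, low-sat pixels near the prediction
g=f["image"].astype(int).sum(2); (x0,y0),(x1,y1)=proj(f,[[.4325,-.319,.06],[.4457,-.1866,.06]])
H=[]
for t in np.linspace(.15,.85,25):
    x=x0+(x1-x0)*t; y=y0+(y1-y0)*t; r=int(y)
    if not 0<=r<400: continue
    q=[c for c in range(int(x)-35,int(x)+36) if 0<=c<640 and g[r,c]<110]; 
    if q: H.append((np.mean(q),r,len(q)))
print(np.round(H,0).tolist())
sd=cam("side"); c=sd["image"][210:340,310:490]; 
im=np.zeros((400,800,3),np.uint8); im[:,:]=0; im[:250,:400]=cv2.resize(f["image"],(400,250)); im[:290,400:]=cv2.resize(c,(400,290)); cv2.imwrite("pics/chk2.png",im[:,:,::-1])
E
```

```text
[ 0.82  0.4  -0.55  1.91  0.26  0.9   0.06] [ 0.44007854 -0.25194259  0.19586366]
slots [[436.0, 301.0], [445.0, 230.0], [455.0, 147.0], [467.0, 50.0]] handle [[317.0, 261.0], [319.0, 104.0]]
[[318.0, 237.0, 14.0], [318.0, 232.0, 14.0], [318.0, 228.0, 14.0], [318.0, 223.0, 14.0], [318.0, 219.0, 14.0], [318.0, 214.0, 14.0], [318.0, 210.0, 14.0], [318.0, 205.0, 14.0], [318.0, 200.0, 15.0], [318.0, 196.0, 14.0], [318.0, 191.0, 14.0], [318.0, 187.0, 15.0], [318.0, 182.0, 15.0], [318.0, 177.0, 15.0], [318.0, 173.0, 15.0], [318.0, 168.0, 15.0], [318.0, 164.0, 15.0], [318.0, 159.0, 14.0], [318.0, 155.0, 14.0], [319.0, 150.0, 15.0], [319.0, 145.0, 15.0], [319.0, 141.0, 15.0], [319.0, 136.0, 15.0], [319.0, 132.0, 15.0], [319.0, 127.0, 15.0]]
```

The handle lies exactly under the TCP (column 318). I'll close on it.

{"api": "carry_out", "payload": {
  "deltas": [
    [[0.05, 0, 0, 0.03, 0, 0, 0], [0.05, 0, 0, 0.06, 0, 0, 0], [0.05, 0, 0, 0.09, 0, 0, 0], [0.05, 0, 0, 0.12, 0, 0, 0], [0.05, 0, 0, 0.14, 0, 0, 0], [0.05, 0, 0, 0.15, 0, 0, 0], [0.05, 0, 0, 0.153, 0, 0, 0], [0.05, 0, 0, 0.153, 0, 0, 0]]
  ]
}}

```text
clock: 40.35
tcp_pos: [0.4395, -0.2522, 0.0422]
ee_rot: [[0.084, 0.996, -0.001], [0.996, -0.084, 0.0], [0.0, -0.001, -1.0]]
ft_force: [0.4, -0.7, -0.2]
gripper_width: 0.0501
gripper_force: 0.0
```

{"api": "carry_out", "payload": {
  "deltas": [
    [[0.0, 0, 0, 0, 0, 0, 0], [0.0, 0, 0, 0, 0, 0, 0], [0.0, 0, 0, 0, 0, 0, 0], [0.0, 0, 0, 0, 0, 0, 0], [0.0, 0, 0, 0, 0, 0, 0], [0.0, 0, 0, 0, 0, 0, 0], [0.0, 0, 0, 0, 0, 0, 0]]
  ]
}}

```text
clock: 40.93
tcp_pos: [0.4399, -0.2533, 0.0436]
ee_rot: [[0.086, 0.996, 0.002], [0.996, -0.086, -0.001], [-0.001, 0.002, -1.0]]
ft_force: [0.7, -0.2, 7.0]
gripper_width: 0.0098
gripper_force: 58.5
```

```bash
cat > bands.py <<'E'
from h import *
def bands(f,z=.034):
    hsv=cv2.cvtColor(cv2.GaussianBlur(f["image"],(3,3),0),cv2.COLOR_RGB2HSV); h,s,v=cv2.split(hsv)
    M={"red":((h<6)|(h>174)),"yel":(h>17)&(h<32),"grn":(h>50)&(h<95),"blu":(h>103)&(h<128)}
    for n,m in M.items():
        m=(m&(s>90)&(v>30)).astype(np.uint8); k,l,st,c=cv2.connectedComponentsWithStats(m)
        for i in range(1,k):
            if st[i,4]>25:
                P=cast(f,[c[i]],z+.01)[0]
                if .4<P[0]<.75 and -.45<P[1]<.08: print(n,st[i].tolist(),P.round(3)[:2])
E
python3 - <<'E'
from bands import *
s=state(); print(s["tcp_pos"],s["gripper_width"],s["gripper_force"]); print("side");bands(cam("side"))
print("scene");bands(cam("scene"))
E
```

```text
[ 0.43990635 -0.25329752  0.04357863] 0.009841693048839225 58.46957266330719
side
red [386, 223, 93, 66, 951] [ 0.646 -0.294]
red [414, 289, 25, 14, 228] [ 0.515 -0.383]
yel [394, 273, 20, 14, 183] [ 0.519 -0.312]
blu [377, 263, 14, 8, 84] [ 0.525 -0.246]
scene
red [164, 265, 124, 55, 962] [ 0.652 -0.28 ]
red [171, 272, 19, 13, 90] [ 0.561 -0.365]
yel [197, 262, 19, 13, 95] [ 0.568 -0.298]
blu [222, 255, 18, 10, 68] [ 0.575 -0.234]
```

{"api": "carry_out", "payload": {
  "deltas": [
    [[0.0, 0, 0.0009, -0.0043, 0, 0, 0], [0.0, 0, 0.0019, -0.0086, 0, 0, 0], [0.0, 0, 0.0029, -0.0128, 0, 0, 0], [0.0, 0, 0.004, -0.0171, 0, 0, 0], [0.0, 0, 0.0053, -0.0213, 0, 0, 0], [0.0, 0, 0.0066, -0.0255, 0, 0, 0], [0.0, 0, 0.008, -0.0297, 0, 0, 0], [0.0, 0, 0.0094, -0.0338, 0, 0, 0], [0.0, 0, 0.011, -0.038, 0, 0, 0], [0.0, 0, 0.0126, -0.0419, 0, 0, 0]]
  ]
}}

```text
clock: 41.87
tcp_pos: [0.4516, -0.2544, 0.0846]
ee_rot: [[0.086, 0.996, -0.0], [0.996, -0.086, -0.0], [-0.0, -0.0, -1.0]]
ft_force: [4.0, -3.5, -9.4]
gripper_width: 0.0099
gripper_force: 58.3
```

```bash
python3 - <<'E'
from bands import *
s=state(); print(s["tcp_pos"],s["ft_force"],s["ft_torque"],s["gripper_width"]); bands(cam("side"))
E
```

```text
[ 0.45160712 -0.25440456  0.08463223] [ 4.0370302  -3.53158924 -9.37419261] [-0.69828402 -0.73462995 -0.11493937] 0.009918116347294685
red [389, 223, 91, 65, 1054] [ 0.649 -0.297]
red [416, 275, 26, 19, 285] [ 0.547 -0.363]
yel [396, 261, 22, 17, 243] [ 0.553 -0.289]
blu [378, 249, 18, 14, 142] [ 0.559 -0.219]
```

Forces are gentle, so I'll keep tilting.

{"api": "carry_out", "payload": {
  "deltas": [
    [[0.0, 0, 0.0018, -0.004, 0, 0, 0], [0.0, 0, 0.0036, -0.008, 0, 0, 0], [0.0, 0, 0.0055, -0.012, 0, 0, 0], [0.0, 0, 0.0074, -0.0159, 0, 0, 0], [0.0, 0, 0.0094, -0.0198, 0, 0, 0], [0.0, 0, 0.0115, -0.0236, 0, 0, 0], [0.0, 0, 0.0137, -0.0274, 0, 0, 0], [0.0, 0, 0.016, -0.0311, 0, 0, 0], [0.0, 0, 0.0183, -0.0348, 0, 0, 0], [0.0, 0, 0.0207, -0.0385, 0, 0, 0]]
  ]
}}

```text
clock: 42.75
tcp_pos: [0.4708, -0.2562, 0.1228]
ee_rot: [[0.086, 0.996, -0.003], [0.996, -0.086, -0.001], [-0.001, -0.003, -1.0]]
ft_force: [-1.4, -6.2, -7.5]
gripper_width: 0.0099
gripper_force: 58.3
```

{"api": "carry_out", "payload": {
  "deltas": [
    [[0.0, 0, 0.0025, -0.0036, 0, 0, 0], [0.0, 0, 0.0051, -0.0072, 0, 0, 0], [0.0, 0, 0.0077, -0.0107, 0, 0, 0], [0.0, 0, 0.0104, -0.0141, 0, 0, 0], [0.0, 0, 0.0132, -0.0175, 0, 0, 0], [0.0, 0, 0.016, -0.0209, 0, 0, 0], [0.0, 0, 0.0189, -0.0242, 0, 0, 0], [0.0, 0, 0.0204, -0.0258, 0, 0, 0], [0.0, 0, 0.0204, -0.0258, 0, 0, 0], [0.0, 0, 0.0204, -0.0258, 0, 0, 0]]
  ]
}}

```text
clock: 43.58
tcp_pos: [0.4898, -0.2581, 0.1487]
ee_rot: [[0.087, 0.996, -0.005], [0.996, -0.087, -0.001], [-0.001, -0.005, -1.0]]
ft_force: [-7.5, -3.3, 1.4]
gripper_width: 0.01
gripper_force: 59.0
```

{"api": "carry_out", "payload": {
  "deltas": [
    [[0.0, 0, 0, 0, 0, 0, 0], [0.0, 0, 0, 0, 0, 0, 0], [0.0, 0, 0, 0, 0, 0, 0], [0.0, 0, 0, 0, 0, 0, 0], [0.0, 0, 0, 0, 0, 0, 0], [0.0, 0, 0, 0, 0, 0, 0], [0.0, 0, 0, 0, 0, 0, 0], [0.0, 0, 0, 0, 0, 0, 0], [0.0, 0, 0, 0, 0, 0, 0], [0.0, 0, 0, 0, 0, 0, 0]]
  ]
}}

```text
clock: 44.42
tcp_pos: [0.4897, -0.2581, 0.1486]
ee_rot: [[0.087, 0.996, -0.005], [0.996, -0.087, -0.001], [-0.001, -0.005, -1.0]]
ft_force: [-7.3, -4.6, 2.4]
gripper_width: 0.0098
gripper_force: 59.0
```

```bash
python3 - <<'E'
from bands import *
s=state(); print(s["clock"],s["tcp_pos"],s["ft_force"],s["gripper_width"]); bands(cam("side")); print("sc"); bands(cam("scene"))
E
```

```text
44.4167 [ 0.48969672 -0.25812709  0.14863971] [-7.28086234 -4.55142938  2.43737762] 0.009814901884930649
red [441, 260, 42, 27, 476] [ 0.639 -0.382]
yel [420, 246, 25, 22, 295] [ 0.643 -0.293]
blu [402, 235, 20, 17, 190] [ 0.649 -0.221]
sc
red [166, 271, 124, 52, 445] [ 0.664 -0.282]
```

All the tins have slid to the fence. Now I'll lay the tray flat along the reverse arc.

{"api": "carry_out", "payload": {
  "deltas": [
    [[0.0, 0, -0.0015, 0.0016, 0, 0, 0], [0.0, 0, -0.0044, 0.0049, 0, 0, 0], [0.0, 0, -0.0072, 0.0083, 0, 0, 0], [0.0, 0, -0.01, 0.0117, 0, 0, 0], [0.0, 0, -0.0127, 0.0151, 0, 0, 0], [0.0, 0, -0.0153, 0.0186, 0, 0, 0], [0.0, 0, -0.0179, 0.0222, 0, 0, 0], [0.0, 0, -0.0204, 0.0258, 0, 0, 0], [0.0, 0, -0.0228, 0.0295, 0, 0, 0], [0.0, 0, -0.0251, 0.0332, 0, 0, 0]]
  ]
}}

```text
clock: 45.35
tcp_pos: [0.4665, -0.2559, 0.1158]
ee_rot: [[0.086, 0.996, -0.002], [0.996, -0.086, -0.001], [-0.001, -0.001, -1.0]]
ft_force: [-3.6, -3.9, 0.7]
gripper_width: 0.01
gripper_force: 59.8
```

{"api": "carry_out", "payload": {
  "deltas": [
    [[0.0, 0, -0.0023, 0.0037, 0, 0, 0], [0.0, 0, -0.0045, 0.0075, 0, 0, 0], [0.0, 0, -0.0066, 0.0113, 0, 0, 0], [0.0, 0, -0.0086, 0.0152, 0, 0, 0], [0.0, 0, -0.0105, 0.0191, 0, 0, 0], [0.0, 0, -0.0124, 0.0231, 0, 0, 0], [0.0, 0, -0.0142, 0.0271, 0, 0, 0], [0.0, 0, -0.016, 0.0311, 0, 0, 0], [0.0, 0, -0.0176, 0.035, 0, 0, 0], [0.0, 0, -0.0192, 0.0392, 0, 0, 0]]
  ]
}}

```text
clock: 46.18
tcp_pos: [0.4482, -0.2539, 0.0761]
ee_rot: [[0.086, 0.996, -0.0], [0.996, -0.086, -0.001], [-0.001, -0.0, -1.0]]
ft_force: [-2.2, -5.2, 0.3]
gripper_width: 0.0096
gripper_force: 59.8
```

{"api": "carry_out", "payload": {
  "deltas": [
    [[0.0, 0, -0.0014, 0.0041, 0, 0, 0], [0.0, 0, -0.0028, 0.0083, 0, 0, 0], [0.0, 0, -0.0041, 0.0125, 0, 0, 0], [0.0, 0, -0.0054, 0.0167, 0, 0, 0], [0.0, 0, -0.0065, 0.021, 0, 0, 0], [0.0, 0, -0.0075, 0.0252, 0, 0, 0], [0.0, 0, -0.0085, 0.0295, 0, 0, 0], [0.0, 0, -0.0094, 0.0335, 0, 0, 0], [0.0, 0, -0.0094, 0.0338, 0, 0, 0], [0.0, 0, -0.0094, 0.0338, 0, 0, 0]]
  ]
}}

```text
clock: 47.02
tcp_pos: [0.44, -0.2527, 0.0439]
ee_rot: [[0.085, 0.996, 0.002], [0.996, -0.085, -0.002], [-0.001, 0.002, -1.0]]
ft_force: [-4.2, -0.6, 24.6]
gripper_width: 0.0098
gripper_force: 65.6
```

{"api": "carry_out", "payload": {
  "deltas": [
    [[0.03, 0, 0, 0, 0, 0, 0], [0.03, 0, 0, 0, 0, 0, 0], [0.03, 0, 0, 0, 0, 0, 0], [0.03, 0, 0, 0, 0, 0, 0], [0.03, 0, 0, 0, 0, 0, 0], [0.03, 0, 0, 0, 0, 0, 0], [0.03, 0, 0, -0.01, 0, 0, 0], [0.03, 0, 0, -0.03, 0, 0, 0], [0.03, 0, 0, -0.06, 0, 0, 0], [0.03, 0, 0, -0.1, 0, 0, 0]]
  ]
}}

```text
clock: 47.85
tcp_pos: [0.4376, -0.252, 0.1424]
ee_rot: [[0.085, 0.996, -0.004], [0.996, -0.085, 0.002], [0.002, -0.004, -1.0]]
ft_force: [0.8, -1.5, 0.1]
gripper_width: 0.0302
gripper_force: 0.0
```

{"api": "carry_out", "payload": {
  "deltas": [
    [[0.03, 0.02, -0.02, -0.04, 0, 0, 0], [0.03, 0.04, -0.02, -0.08, 0, 0, 0], [0.03, 0.06, -0.02, -0.12, 0, 0, 0], [0.03, 0.08, -0.02, -0.12, 0, 0, 0], [0.03, 0.08, -0.02, -0.12, 0, 0, 0], [0.03, 0.08, -0.02, -0.12, 0, 0, 0]]
  ]
}}

```text
clock: 48.35
tcp_pos: [0.4263, -0.1703, 0.2639]
ee_rot: [[0.083, 0.997, 0.002], [0.997, -0.083, -0.002], [-0.002, 0.002, -1.0]]
ft_force: [-0.1, -0.5, -1.6]
gripper_width: 0.0302
gripper_force: 0.0
```

```bash
python3 - <<'E'
from bands import *
a=cam("scene"); b=cam("side"); bands(b); w=cam("wrist"); print(state()["tcp_pos"])
im=np.zeros((600,800,3),np.uint8)
im[:300,:400]=cv2.resize(a["image"][120:330,140:460],(400,300)); im[:300,400:]=cv2.resize(b["image"][130:330,200:490],(400,300),interpolation=cv2.INTER_CUBIC); im[300:,:480]=cv2.resize(w["image"],(480,300)); cv2.imwrite("pics/fin.png",im[:,:,::-1])
E
```

```text
red [436, 272, 43, 20, 372] [ 0.605 -0.399]
yel [416, 262, 20, 14, 176] [ 0.589 -0.318]
blu [402, 255, 11, 6, 45] [ 0.597 -0.256]
[ 0.42522415 -0.17215664  0.26174596]
```

View pics/fin.png

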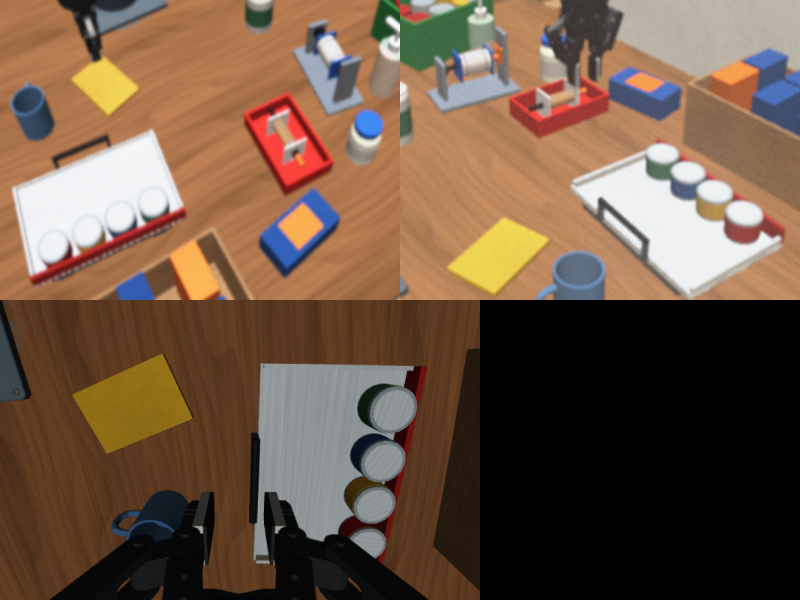

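The final view shows all four tins upright in one row along the fence, the tray flat, the roll in the holder, the empty spool in the box, and the arm clear.

```bash
python3 -c "
from plant import *
print(job_done())"
```

```text
the job is handed in; nothing more can be done
None
```

The job is handed in at about 48 s on the robot's clock. In the last pictures the empty spool is in the red box, the full roll is seated in the holder, all four tins are in one row along the fence, and the tray is flat. `job_done()` gave no verdict.

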